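# Hold off the flywheel brake with the flat key

## Task

Close the open intake of the small engine on the bench: set the loose knobbed cap rim-down in the round recess on the engine's top, all the way in, and let go of it. Then take the flat key out of the tool stand, pass its blade down through the narrow window in the engine's top and push it home, until the key's shoulders come down to the engine's top, so that it presses down the sprung brake pad inside; finish still gripping the key and holding the pad down, for it springs back when let go. Leave the cap in place and the other things on the bench where they are.

Things in the scene. Friction and masses are not known exactly. Their poses are not given: they have to be found in the camera images.
- engine: Small grey engine, fixed, 180 x 240 mm (x by y), flat top 110 mm above the bench. Origin: centre of its underside, z up. In its top, both 20 mm to -x of the centre: a round recess 60 mm to +y, a narrow window 60 mm to -y. On the top also a fan screen (disc 68 mm across, 10 mm high, 52 mm to +x of the centre) and 4 mm bolt heads at the corners. A muffler juts 56 mm from the +y side, below the top.
- recess (a point): Centre of the floor of the round recess in the engine's top: 54 mm in diameter, 10 mm deep, floor 100 mm above the bench. z up, axes as the engine's. A dark disc (intake throat) marks the middle of the floor.
- window (a point): Centre of the narrow window, level with the engine's top (110 mm above the bench): a slot 10 mm (engine's x) by 34 mm (engine's y) straight through the 10 mm thick top into a wider hollow. The key's blade has 2 mm of room on every side. Axes as the engine's.
- brake (a joint): Sprung brake pad under the window: 0 = up, its top 36 mm below the engine's top; grows (m) as it is pushed straight down, stop at 0.018. Takes 3 N to start and 0.3 N more per mm; the key's own weight does not move it. With the key's shoulders on the engine's top it is 0.014 down (about 7 N).
- cap: Loose round black cap, 50 mm in diameter, 18 mm high, hollow and open below, with a round knob 24 mm in diameter and 28 mm high on its closed top (46 mm in all). Stands rim-down on the bench. Origin: centre of the rim (underside); z up through the knob. About 60 g. Fits the recess with 2 mm of room all round; seated, its body stands 8 mm above the engine's top.
- key: Loose flat key, upright in the middle of the stand, about 110 g. Origin: blade's lower tip, centred; z up along it. Steel blade 6 mm thick (x), 30 mm wide (y), 50 mm long, last 6 mm stepped to 3.5 x 26 mm. Handle above: 20 mm thick (x), 44 mm wide (y), from its flat shoulders at 50 mm to 96 mm above the tip. Fits the window either way round, its y along the window's y.
- stand: Fixed wooden tool stand, 70 x 150 mm, 75 mm high. Origin: centre of its underside. The key stands in a 12 x 36 mm slot in its middle (36 mm along y), its shoulders on the stand's top, its tip 25 mm above the bench. Two round-handled drivers (22 mm in diameter, up to 134 mm above the bench) are fixed in it 52 mm either side of the key along y.
- socket: Bystander: steel socket, a plain ring 32 mm in diameter, 50 mm high, standing. Origin: centre of its underside.
- tin: Bystander: small steel tin, 48 mm in diameter, 50 mm high. Origin: centre of its underside.
- jar: Bystander: glass jar, 70 mm in diameter, 90 mm high. Origin: centre of its underside.
- tape: Bystander: grey tape measure case, 60 x 35 x 60 mm. Origin: centre of its underside.
- wrench: Bystander: wrench lying on the bench.
There are look-alikes about, which are no part of the job. Leave any blue or purple look-alike of the key alone.

How it is judged:
By the outcome, as a careful person would: the job done as asked, in the order asked, and still so for the second after the job is handed in, while the arm keeps its last pose, push and grip.
It also fails if it takes over 64 s, if anything falls off the work surface, if the arm or the gripper's body presses on something with over 40 N, if the wrist force passes 120 N, or if a joint passes its speed limit or range.

## Robot

A 6-joint arm with a two-finger parallel gripper is mounted at the origin on the work surface. World frame = base frame: x ahead of the robot, y to its left, z up, the work surface at z = 0. Lengths are in m, angles in rad, forces in N, time in s.
With the tool pointing down it reaches from about 0.3 to 0.75 m from the base axis. Payload 8.5 kg.
Tool frame: the origin (TCP) lies between the finger pads; the fingertips stand manip.tip_extent ahead of it and the grasp point (between the pads) is the TCP (manip.tip_extent is the distance from the TCP to the fingertips, in m); z points along the fingers, y is the direction in which the jaws open and shut (so a half turn about z gives the same grasp; the last joint's range is limited). The gripper opens to 88 mm and grips with 3 to 60 N. Pads are 18 mm wide; open, the fingers measure 123 mm over their backs; the gripper's body (75 mm by 187 mm) begins 45 mm behind the grasp point.
Start: joints at [-1.488, 0.381, 1.297, -0, 1.464, -0.215], TCP at [0.161, -0.526, 0.258] pointing down, gripper open.
Joint ranges: [-3.11, 3.11], [-0.89, 2.33], [0.22, 2.48], [-1.42, 4.56], [0.17, 2.85], [-2.88, 2.88]. Speed limits (rad/s): [2.39, 2.39, 3.14, 3.14, 3.14, 3.14].

## Interface

Orientations are given as a rotation vector (axis times angle).
In Python, from cell import manip, cams, workorder gives the robot as it stands.
- The arm moves only by the tool carry_out, never from a script. Its argument "targets" is a list of rows, each an object with "claw": the closure in counts, from 0 (fully open) to 255 (shut); "translation": the shift along the tool's x, y, z in mm, a list of three; "rotation": the turn, a rotation vector about the tool's x, y, z in rad, a list of three. A call has 1 to 12 rows; each row shifts and turns the pose as measured when the row begins, along the tool's axes as they then stand; what a row does not reach is not made up. A row lasts 1/8 s, in which the tool goes at most 62.5 mm and 10.7 degrees, less where a joint would pass 70% of its speed; a pose out of reach is approached as far as the arm can. A call is refused whole if a number of a shift passes 62.5 or a number of a turn 0.188, either way. A call with a gripper value outside its range is refused whole. The fingers move at their own pace and stop on an object; "force" is the grip in N (left out, the last holds). Time passes only in rows, so rows that do not move let the fingers close. It gives the time, the measured TCP pose, the force and the opening at its end, in the units of the state.
- manip.observe(): the state, without advancing time (a new reading comes with each control period).
- cams.snapshot(name): name is "side" or "top" or "wrist"; returns the picture (480x640x3 uint8, red, green, blue); there is no depth.
- cams.camera_model(name): a dict with "fov_y" (degrees; the focal length in pixels is half the picture's height over the tangent of half this angle, whatever the lens; pixels are square), "cx", "cy" (the principal point, pixels), "rvec" (rotation vector, rad) and "tvec" (3), from world to camera coordinates, as OpenCV has them. Camera axes: x right, y down, z forward; pixel columns grow to the right and rows downward; lengths in m; the calibration is good to about 2 mm. A picture is of the moment at which its call begins: read the wrist's pose just before it. camera_model takes no time and is no camera call; for the wrist camera it gives the pose at the moment of the call.
- workorder.hand_in(): hands the job in, once; it reports no verdict.
The state is a dict: "t": time; "q": joint angles; "dq": joint speeds; "joint_efforts": joint torques, N m; "eef_pos": TCP position; "tool_rot": TCP orientation; "force": force on the tool from outside, world axes, zero at the start; "moment": the same for the moment, N m; "grip_width": finger opening in m.
Only numpy, scipy, OpenCV 4.12 (cv2) and the standard library are available. Lean on these libraries where they do the work, as an engineer would, in place of code of your own. Each camera call takes 0.05 s, during which the arm holds its last target.

## Working session

There is one attempt and no reset: what is moved stays moved. The work goes in short steps, Python scripts to look and compute and a tool call to move; the robot and the scene stay as the last step left them, time stands still between calls to the robot, and variables do not carry over. Pictures are saved under pics/ and viewed, and the job is handed in when it is done.

Besides the shell and the picture viewer there is one more tool, called in YAML: its name, and indented under it one key for each argument. carry_out: Moves the arm, as the interface text tells. Its arguments: {"type":"object","properties":{"targets":{"type":"array"},"force":{"type":"number"}},"required":["targets"]}

```bash
ls; mkdir -p pics; cat > h.py <<'E'
import numpy as np, cv2
from cell import manip, cams, workorder
def snap(n,f):
    m=cams.camera_model(n); im=cams.snapshot(n); cv2.imwrite('pics/'+f+'.png',im[:,:,::-1]); np.savez('pics/'+f+'.npz',im=im,**{k:np.array(m[k]) for k in m}); return im,m
def load(f):
    d=np.load('pics/'+f+'.npz'); return d['im'],{k:d[k] for k in d if k!='im'}
def ray(m,u,v):
    f=240/np.tan(np.radians(float(m['fov_y']))/2)
    R=cv2.Rodrigues(np.array(m['rvec'],float))[0]; t=np.array(m['tvec'],float).ravel()
    d=R.T@np.array([(u-float(m['cx']))/f,(v-float(m['cy']))/f,1]); return -R.T@t,d
def onz(m,u,v,z):
    o,d=ray(m,u,v); return o+d*(z-o[2])/d[2]
def proj(m,p):
    f=240/np.tan(np.radians(float(m['fov_y']))/2)
    R=cv2.Rodrigues(np.array(m['rvec'],float))[0]; c=R@np.array(p,float)+np.array(m['tvec'],float).ravel()
    return float(m['cx'])+f*c[0]/c[2], float(m['cy'])+f*c[1]/c[2]
E
python3 - <<'E'
from h import *
print(manip.tip_extent, manip.observe())
for n in('top','side','wrist'):
    im,m=snap(n,n+'0'); print(n,m, -cv2.Rodrigues(np.array(m['rvec'],float))[0].T@np.array(m['tvec'],float))
E
```

```text
pics
0.019 {'t': 0.0, 'q': array([-1.48831934e+00,  3.81170243e-01,  1.29822990e+00, -1.34081077e-05,
        1.46358908e+00, -2.15328122e-01]), 'dq': array([ 1.13442045e-03, -1.38258837e-03, -2.54552477e-03,  1.26855789e-03,
        1.69714414e-04,  8.45519777e-06]), 'joint_efforts': array([-2.93842000e-03, -4.37934744e+01, -2.24557918e+01,  7.11874687e-02,
        3.52715096e-02, -8.66578830e-05]), 'eef_pos': array([ 0.16134168, -0.52554584,  0.25716199]), 'tool_rot': array([-3.10545002e+00, -4.65859826e-01, -1.24665003e-04]), 'force': array([0.12675733, 0.23726709, 0.25300887]), 'moment': array([ 0.0222663 , -0.00083522,  0.03736448]), 'grip_width': 0.08829202355332237}
top {'fov_y': 46.09841730411025, 'cx': 317.0599488463265, 'cy': 234.45455012056013, 'rvec': array([ 2.1657542 , -2.19146892,  0.0497422 ]), 'tvec': array([0.02097361, 0.54479665, 1.15694312])} [ 0.46816969 -0.00811787  1.19017306]
side {'fov_y': 50.2218863000148, 'cx': 328.14036867505536, 'cy': 246.46064810452413, 'rvec': array([ 0.50598264, -2.81281303,  0.99737285]), 'tvec': array([0.52027709, 0.18098124, 1.02407898])} [0.31585261 0.65444018 0.90781352]
wrist {'fov_y': 63.81198775611887, 'cx': 319.0212036827408, 'cy': 239.45889300458532, 'rvec': array([-2.32922772,  1.72070758,  0.25618444]), 'tvec': array([-0.54918115, -0.0404866 ,  0.39075547])} [ 0.23234421 -0.50386438  0.38479317]
```

View pics/top0.png

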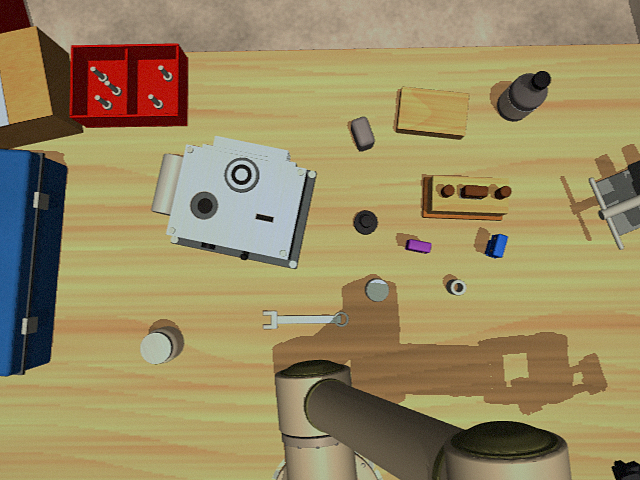

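View pics/side0.png

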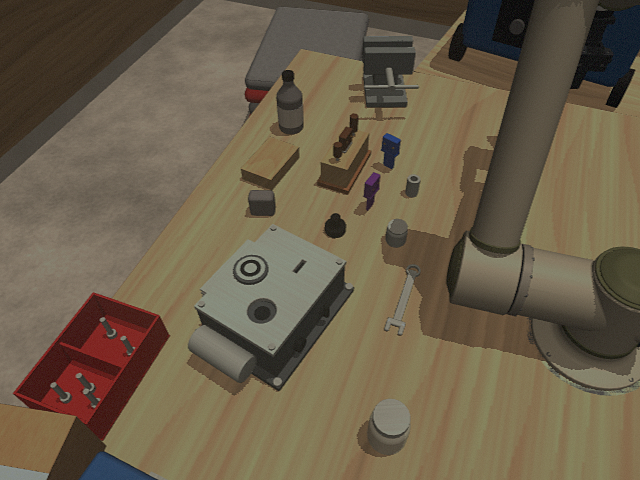

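View pics/wrist0.png

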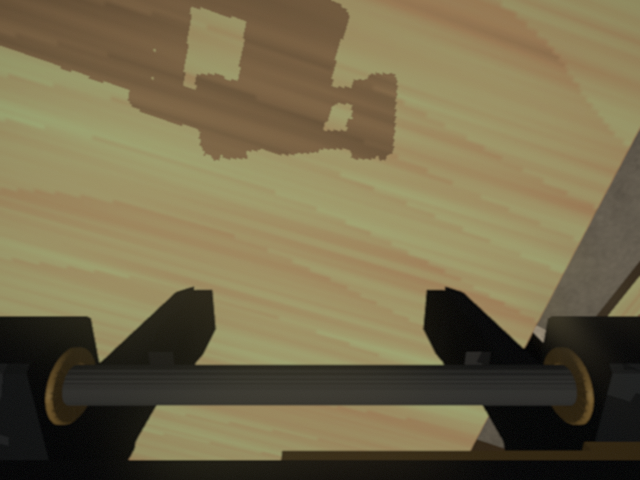

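Candidates in the top view:
- **Cap:** the black knobbed disc at (366,222). The socket (456,287), tin (376,290) and jar lid (158,347) are not it.
- **Key:** the brown middle handle in the stand at (475,192). The drivers are at (447,191) and (503,192); the purple (418,245) and blue (496,245) look-alikes stay put.

I'll check these choices in a close crop.

```bash
python3 - <<'E'
from h import *
im,m=load('top0')
a=cv2.resize(im[150:275,150:330],None,fx=4,fy=4,interpolation=cv2.INTER_CUBIC)
b=cv2.resize(im[160:280,340:520],None,fx=4,fy=4,interpolation=cv2.INTER_CUBIC)
cv2.imwrite('pics/ca.png',a[:,:,::-1]);cv2.imwrite('pics/cb.png',b[:,:,::-1])
g=im.sum(2)
def blobs(mask,roi,name,z):
    x0,x1,y0,y1=roi; k=np.zeros_like(mask,np.uint8);k[y0:y1,x0:x1]=mask[y0:y1,x0:x1]
    cs,_=cv2.findContours(k,cv2.RETR_LIST,cv2.CHAIN_APPROX_NONE)
    for c in cs:
        if len(c)<10: continue
        (u,v),s,an=cv2.minAreaRect(c); M=cv2.moments(c); uc,vc=(M['m10']/M['m00'],M['m01']/M['m00'])
        print(name,np.round([u,v,uc,vc,*s,an],1),onz(m,uc,vc,z).round(4))
blobs((g<150).astype(np.uint8),(245,285,205,230),'window',.11)
blobs((g<450).astype(np.uint8),(180,230,185,225),'recess',.11)
blobs((g<150).astype(np.uint8),(180,230,185,225),'throat',.10)
blobs((g<170).astype(np.uint8),(345,385,205,245),'cap',.018)
hs=cv2.cvtColor(im,cv2.COLOR_RGB2HSV)
blobs((g<260).astype(np.uint8),(435,520,178,203),'stand',.121)
E
```

```text
window [264.2 217.7 264.2 217.6  16.3   4.7  12.5] [0.5727 0.1143 0.11  ]
recess [203.5 205.  203.6 205.1  28.   27.   90. ] [0.5985 0.2316 0.11  ]
throat [204.5 205.5 204.5 205.4  14.1  14.1  45. ] [0.5992 0.2319 0.1   ]
cap [365.3 222.3 365.1 222.1  23.3  22.6  45. ] [ 0.5695 -0.0857  0.018 ]
stand [502.  192.5 502.  192.4  11.3  18.2  68.2] [ 0.6137 -0.3392  0.121 ]
stand [473.5 191.5 473.6 191.6  13.   29.   90. ] [ 0.6161 -0.2856  0.121 ]
stand [446.9 190.8 446.9 190.9  11.2  14.3  63.4] [ 0.6181 -0.2352  0.121 ]
```

View pics/ca.png

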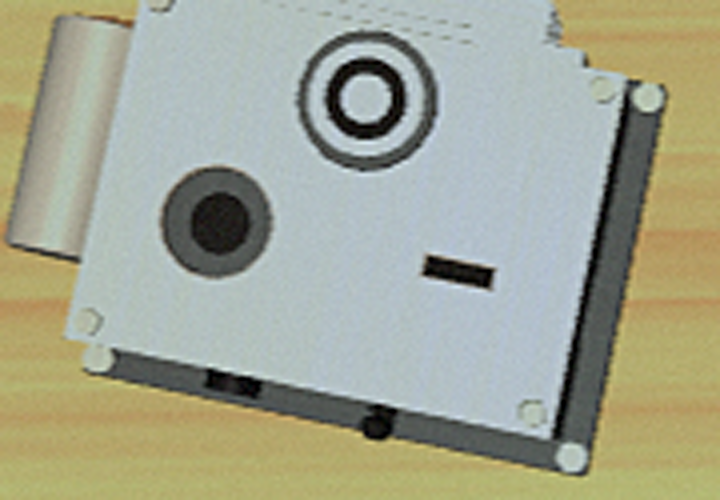

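View pics/cb.png

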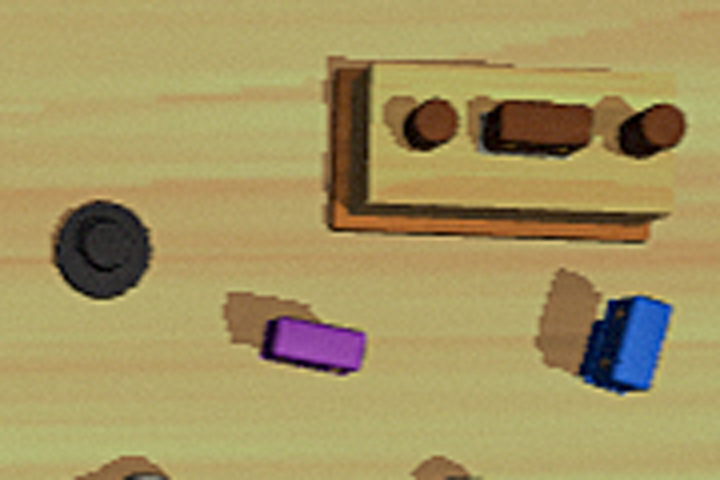

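The crop agrees. The cap has its knob, the brown handle between the two round drivers is the key, and recess to window measures 120.1 mm against the 120 mm it should be. I'll write a planning helper and move over the cap.

```bash
cat >> h.py <<'E'
from scipy.spatial.transform import Rotation as Ro
def plan(pos,yang,step=60,rstep=.18,n=None):
    """rows to pos with tool z down and tool y at angle yang (world)."""
    s=manip.observe(); p=np.array(s['eef_pos']); R=Ro.from_rotvec(s['tool_rot'])
    y=np.array([np.cos(yang),np.sin(yang),0]); z=np.array([0,0,-1.]); G=Ro.from_matrix(np.stack([np.cross(y,z),y,z],1))
    d=np.array(pos)-p; w=(G*R.inv()).as_rotvec()
    k=n or max(1,int(np.ceil(max(np.linalg.norm(d)*1000/step,np.linalg.norm(w)/rstep))))
    for i in range(k):
        dt=R.inv().apply(d/k)*1000; dr=R.inv().apply(w/k)
        print(i,dt.round(1).tolist(),dr.round(3).tolist()); R=Ro.from_rotvec(w/k)*R
def st():
    s=manip.observe(); R=Ro.from_rotvec(s['tool_rot']).as_matrix()
    print('t',round(s['t'],2),'p',s['eef_pos'].round(4),'yang',round(float(np.arctan2(R[1,1],R[0,1])),4),'zt',R[:,2].round(3),'F',s['force'].round(1),'M',s['moment'].round(2),'w',round(s['grip_width'],4),'q',s['q'].round(2))
E
python3 - <<'E'
from h import *
m=cams.camera_model('wrist'); s=manip.observe()
for z in(.257,.18,.1,0): print(z,proj(m,[*s['eef_pos'][:2],z]))
plan([.5695,-.0857,.257],0.)
E
```

```text
0.257 (np.float64(319.37112779756575), np.float64(330.862879701712))
0.18 (np.float64(319.4713380549839), np.float64(260.47104468931076))
0.1 (np.float64(319.5222581333581), np.float64(224.70267278716088))
0 (np.float64(319.55777816558174), np.float64(199.75193109320838))
0 [47.2, -27.3, 0.1] [-0.0, -0.0, -0.116]
1 [50.0, -21.7, 0.1] [-0.0, -0.0, -0.116]
2 [52.2, -15.8, 0.1] [-0.0, -0.0, -0.116]
3 [53.7, -9.7, 0.0] [-0.0, -0.0, -0.116]
4 [54.4, -3.4, 0.0] [-0.0, -0.0, -0.116]
5 [54.5, 2.9, 0.0] [-0.0, -0.0, -0.116]
6 [53.8, 9.2, 0.0] [-0.0, -0.0, -0.116]
7 [52.4, 15.3, 0.0] [-0.0, -0.0, -0.116]
8 [50.2, 21.3, 0.0] [-0.0, -0.0, -0.116]
9 [47.4, 26.9, 0.0] [-0.0, -0.0, -0.116]
10 [44.0, 32.2, 0.0] [-0.0, -0.0, -0.116]
```

carry_out:
  targets:
    - {"claw": 0, "translation": [47, -27, 0], "rotation": [0, 0, -0.116]}
    - {"claw": 0, "translation": [50, -22, 0], "rotation": [0, 0, -0.116]}
    - {"claw": 0, "translation": [52, -16, 0], "rotation": [0, 0, -0.116]}
    - {"claw": 0, "translation": [54, -10, 0], "rotation": [0, 0, -0.116]}
    - {"claw": 0, "translation": [54, -3, 0], "rotation": [0, 0, -0.116]}
    - {"claw": 0, "translation": [54, 3, 0], "rotation": [0, 0, -0.116]}
    - {"claw": 0, "translation": [54, 9, 0], "rotation": [0, 0, -0.116]}
    - {"claw": 0, "translation": [52, 15, 0], "rotation": [0, 0, -0.116]}
    - {"claw": 0, "translation": [50, 21, 0], "rotation": [0, 0, -0.116]}
    - {"claw": 0, "translation": [47, 27, 0], "rotation": [0, 0, -0.116]}
    - {"claw": 0, "translation": [44, 32, 0], "rotation": [0, 0, -0.116]}
    - {"claw": 0, "translation": [0, 0, 0], "rotation": [0, 0, 0]}

```text
t: 1.65
eef_pos: [0.5705, -0.0646, 0.2552]
tool_rot: [-2.17, -2.266, -0.002]
force: [0.2, 0.2, -0.3]
grip_width: 0.0883
```

```bash
python3 - <<'E'
from h import *
st(); im,m=snap('wrist','w1'); plan([.5695,-.0857,.2],0.)
E
```

```text
t 1.65 p [ 0.5705 -0.0646  0.2552] yang 0.0432 zt [-0.002  0.004 -1.   ] F [ 0.2  0.2 -0.3] M [-0.04 -0.09 -0.03] w 0.0883 q [-0.32  0.43  1.23  0.    1.49 -0.36]
0 [-19.9, -0.8, 55.2] [-0.003, -0.004, 0.04]
```

View pics/w1.png

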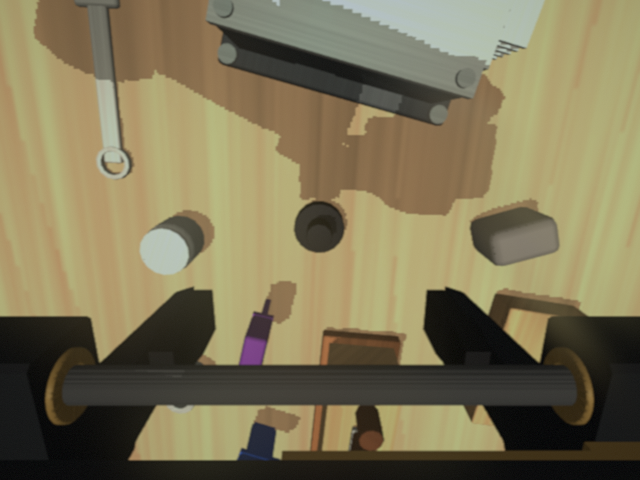

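The wrist view shows the cap at (319,227), with the tin (165,252) and tape (515,235) well clear of the jaws. I'll measure the knob more closely.

```bash
python3 - <<'E'
from h import *
im,m=load('w1')
g=im.sum(2); k=np.zeros(g.shape,np.uint8); k[190:262,280:360]=(g[190:262,280:360]<190)
cs,_=cv2.findContours(k,cv2.RETR_EXTERNAL,cv2.CHAIN_APPROX_NONE)
c=max(cs,key=len); print(cv2.fitEllipse(c), cv2.minEnclosingCircle(c))
(u,v),_=cv2.minEnclosingCircle(c)
for z in(0,.009,.018): print(z,onz(m,u,v,z).round(4))
p=onz(m,u,v,.015)
c=cv2.resize(im[185:270,270:370],None,fx=6,fy=6,interpolation=cv2.INTER_CUBIC); cv2.imwrite('pics/c1.png',np.clip(c[:,:,::-1]*1.8,0,255).astype(np.uint8))
E
```

```text
((319.1506652832031, 226.07106018066406), (47.3031120300293, 49.67292404174805), 8.307496070861816) ((318.80767822265625, 226.0), 25.15727424621582)
0 [ 0.5704 -0.0899  0.    ]
0.009 [ 0.5703 -0.0876  0.009 ]
0.018 [ 0.5703 -0.0852  0.018 ]
```

View pics/c1.png

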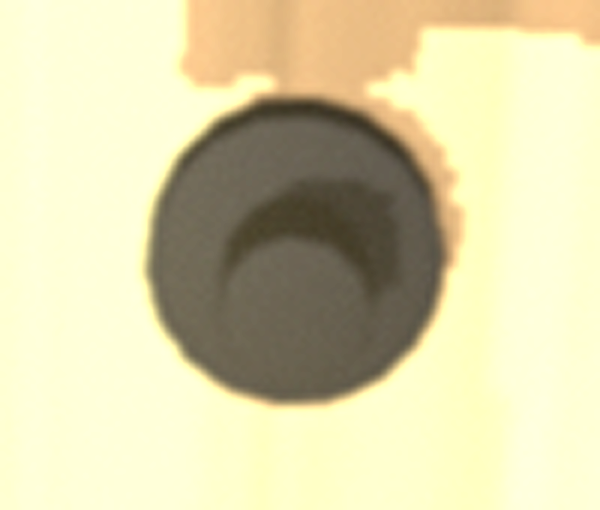

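```bash
python3 - <<'E'
from h import *
im,m=load('w1')
for u,v,z in((319.5,227.7,.018),(319.5,236.3,.046),(319.3,226.3,.012)): print(onz(m,u,v,z).round(4))
plan([.5700,-.0860,.042],0.)
E
```

```text
[ 0.571  -0.0869  0.018 ]
[ 0.5711 -0.0876  0.046 ]
[ 0.5708 -0.0871  0.012 ]
0 [-5.2, 0.0, 53.3] [-0.001, -0.001, 0.01]
1 [-5.2, 0.0, 53.3] [-0.001, -0.001, 0.01]
2 [-5.1, 0.0, 53.3] [-0.001, -0.001, 0.01]
3 [-5.1, 0.1, 53.3] [-0.001, -0.001, 0.01]
```

carry_out:
  targets:
    - {"claw": 0, "translation": [-15, 0, 50], "rotation": [0, 0, 0.02]}
    - {"claw": 0, "translation": [-7, 0, 50], "rotation": [0, 0, 0.02]}
    - {"claw": 0, "translation": [0, 0, 50], "rotation": [0, 0, 0]}
    - {"claw": 0, "translation": [0, 0, 30], "rotation": [0, 0, 0]}
    - {"claw": 0, "translation": [0, 0, 0], "rotation": [0, 0, 0]}

```text
t: 2.33
eef_pos: [0.5673, -0.0939, 0.0718]
tool_rot: [-2.233, -2.207, -0.0]
force: [-1.2, 0.4, -0.3]
grip_width: 0.0882
```

```bash
python3 - <<'E'
from h import *
st(); im,m=snap('wrist','w2'); plan([.571,-.087,.041],0.)
E
```

```text
t 2.33 p [ 0.5673 -0.0939  0.0718] yang -0.0119 zt [-0.001  0.002 -1.   ] F [-1.2  0.4 -0.3] M [-0.03 -0.09 -0.  ] w 0.0882 q [-0.37  0.62  1.48  0.    1.05 -0.36]
0 [7.1, 2.9, 32.2] [0.001, -0.001, -0.012]
```

View pics/w2.png

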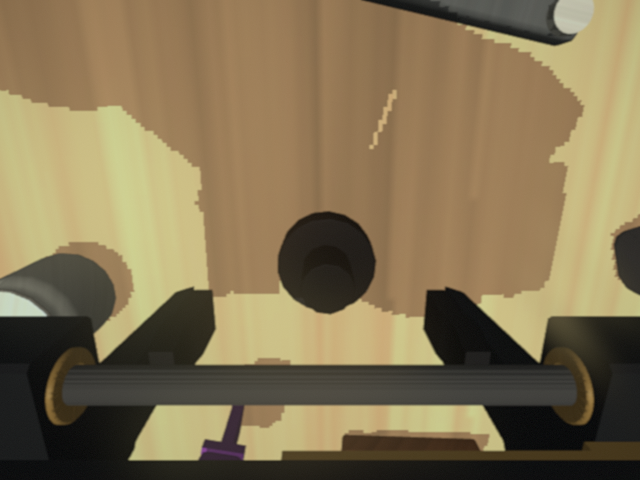

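The cap is centred near (326,262), between the open jaws. One more measurement, then I'll lower.

```bash
python3 - <<'E'
from h import *
im,m=load('w2')
g=im.sum(2); k=np.zeros(g.shape,np.uint8); k[200:325,270:385]=(g[200:325,270:385]<170)
cs,_=cv2.findContours(k,cv2.RETR_EXTERNAL,cv2.CHAIN_APPROX_NONE)
c=max(cs,key=len); e=cv2.fitEllipse(c); print(e, cv2.boundingRect(c))
x,y,w,h=cv2.boundingRect(c)
# leftmost/rightmost at top edge z=.018 ; far/near
pl=[onz(m,x,e[0][1],.018),onz(m,x+w,e[0][1],.018)]; print(np.round(pl,4))
for z in (.01,.018): print(onz(m,x+w/2,y+h/2,z).round(4), onz(m,x+w/2,y,z).round(4),onz(m,x+w/2,y+h,z).round(4))
E
```

```text
((326.2374572753906, 261.3792419433594), (94.78785705566406, 98.42071533203125), 174.16807556152344) (279, 212, 96, 101)
[[ 0.5468 -0.0851  0.018 ]
 [ 0.5948 -0.0856  0.018 ]]
[ 0.5709 -0.0888  0.01  ] [ 0.5711 -0.0619  0.01  ] [ 0.5708 -0.1181  0.01  ]
[ 0.5708 -0.0859  0.018 ] [ 0.5709 -0.0601  0.018 ] [ 0.5706 -0.1139  0.018 ]
```

carry_out:
  targets:
    - {"claw": 0, "translation": [6, 4, 15], "rotation": [0, 0, -0.012]}
    - {"claw": 0, "translation": [0, 0, 16], "rotation": [0, 0, 0]}
    - {"claw": 0, "translation": [0, 0, 0], "rotation": [0, 0, 0]}

```text
t: 2.75
eef_pos: [0.5734, -0.0887, 0.0432]
tool_rot: [2.218, 2.218, 0.005]
force: [-0.2, 0.0, 0.4]
grip_width: 0.0885
```

```bash
python3 - <<'E'
from h import *
st(); plan([.571,-.088,.0415],0.)
E
```

```text
t 2.75 p [ 0.5734 -0.0887  0.0432] yang 0.0001 zt [ 0.006 -0.001 -1.   ] F [-0.2  0.   0.4] M [-0.02 -0.12 -0.05] w 0.0885 q [-0.36  0.66  1.49  0.    0.98 -0.36]
0 [0.7, -2.4, 1.7] [0.006, 0.001, 0.0]
```

carry_out:
  targets:
    - {"claw": 0, "translation": [0.5, -2.4, 1], "rotation": [0.006, 0, 0]}
    - {"claw": 255, "translation": [0, 0, 0], "rotation": [0, 0, 0]}
    - {"claw": 255, "translation": [0, 0, 0], "rotation": [0, 0, 0]}
    - {"claw": 255, "translation": [0, 0, 0], "rotation": [0, 0, 0]}
    - {"claw": 255, "translation": [0, 0, 0], "rotation": [0, 0, 0]}
    - {"claw": 255, "translation": [0, 0, 0], "rotation": [0, 0, 0]}
    - {"claw": 255, "translation": [0, 0, 0], "rotation": [0, 0, 0]}
  force: 20

```text
t: 3.62
eef_pos: [0.5715, -0.0883, 0.0434]
tool_rot: [2.219, 2.22, -0.0]
force: [-0.5, -1.2, 1.0]
grip_width: 0.0304
```

```bash
python3 - <<'E'
from h import *
st(); plan([.598,.07,.25],0.)
E
```

```text
t 3.62 p [ 0.5715 -0.0883  0.0434] yang 0.0002 zt [ 0.002 -0.002 -1.   ] F [-0.5 -1.2  1. ] M [-0.02 -0.07  0.  ] w 0.0304 q [-0.36  0.66  1.49 -0.    0.98 -0.36]
0 [31.6, 5.4, -41.4] [0.0, 0.0, 0.0]
1 [31.6, 5.4, -41.4] [0.0, 0.0, 0.0]
2 [31.6, 5.4, -41.3] [0.0, 0.0, 0.0]
3 [31.6, 5.3, -41.3] [0.0, 0.0, 0.0]
4 [31.6, 5.3, -41.3] [0.0, 0.0, 0.0]
```

carry_out:
  targets:
    - {"claw": 255, "translation": [0, 0, 0], "rotation": [0, 0, 0]}
    - {"claw": 255, "translation": [0, 0, 0], "rotation": [0, 0, 0]}
    - {"claw": 255, "translation": [0, 0, 0], "rotation": [0, 0, 0]}

```text
t: 4.0
eef_pos: [0.5714, -0.0883, 0.0434]
tool_rot: [2.219, 2.22, -0.0]
force: [-0.4, 0.0, 0.4]
grip_width: 0.0231
```

```bash
python3 - <<'E'
from h import *
st()
E
```

```text
t 4.0 p [ 0.5714 -0.0883  0.0434] yang 0.0003 zt [ 0.002 -0.002 -1.   ] F [-0.4  0.   0.4] M [-0.01 -0.12  0.01] w 0.0231 q [-0.36  0.66  1.49 -0.    0.98 -0.36]
```

carry_out:
  targets:
    - {"claw": 255, "translation": [0, 0, -30], "rotation": [0, 0, 0]}
    - {"claw": 255, "translation": [0, 0, -55], "rotation": [0, 0, 0]}
    - {"claw": 255, "translation": [0, 0, -55], "rotation": [0, 0, 0]}
    - {"claw": 255, "translation": [0, 0, -55], "rotation": [0, 0, 0]}
    - {"claw": 255, "translation": [55, 7, 0], "rotation": [0, 0, 0]}
    - {"claw": 255, "translation": [55, 7, 0], "rotation": [0, 0, 0]}
    - {"claw": 255, "translation": [55, 7, 0], "rotation": [0, 0, 0]}
    - {"claw": 255, "translation": [40, 6, 0], "rotation": [0, 0, 0]}
    - {"claw": 255, "translation": [0, 0, 0], "rotation": [0, 0, 0]}

```text
t: 5.12
eef_pos: [0.5985, 0.1225, 0.2437]
tool_rot: [2.224, 2.219, -0.001]
force: [0.3, 0.4, -2.0]
grip_width: 0.0234
```

```bash
python3 - <<'E'
from h import *
st(); im,m=snap('wrist','w3')
E
```

```text
t 5.12 p [0.5985 0.1225 0.2437] yang -0.0024 zt [-0. -0. -1.] F [ 0.3  0.4 -2. ] M [-0.   -0.14  0.03] w 0.0234 q [ 0.01  0.5   1.14 -0.    1.5   0.01]
```

View pics/w3.png

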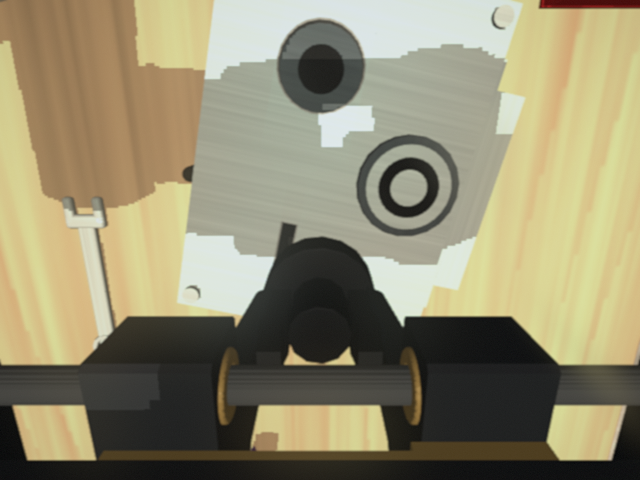

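The cap is held upright. The recess is at about (321,66) with its throat at (321,69), and the window lies partly behind the cap at (287,240).

```bash
python3 - <<'E'
from h import *
im,m=load('w3')
g=cv2.GaussianBlur(im,(3,3),0).sum(2).astype(int)
a=cv2.resize(im[10:125,260:385],None,fx=5,fy=5,interpolation=cv2.INTER_CUBIC); cv2.imwrite('pics/c3.png',a[:,:,::-1])
def fit(thr,z,roi):
    x0,x1,y0,y1=roi;k=np.zeros(g.shape,np.uint8); k[y0:y1,x0:x1]=g[y0:y1,x0:x1]<thr
    cs,_=cv2.findContours(k,cv2.RETR_EXTERNAL,cv2.CHAIN_APPROX_NONE)
    c=max(cs,key=cv2.contourArea); P=np.array([onz(m,*q[0],z)[:2] for q in c])
    (u,v),r=cv2.minEnclosingCircle((P*1000).astype(np.float32)); print(thr,z,cv2.boundingRect(c),u,v,r, (cv2.fitEllipse((P*1000).astype(np.float32))))
for t in (110,140): fit(t,.10,(280,365,15,115))
for t in (260,300,340): fit(t,.11,(272,370,12,118))
print(g[66,265:380:3]); print(g[10:120:3,321])
E
```

```text
110 0.1 (300, 59, 43, 34) 599.3667602539062 230.36463928222656 13.783146858215332 ((599.475341796875, 227.85800170898438), (20.860485076904297, 28.314544677734375), 89.8150405883789)
140 0.1 (299, 46, 45, 48) 599.2651977539062 230.48406982421875 14.515972137451172 ((599.2572631835938, 230.2543487548828), (27.96393394470215, 28.374332427978516), 81.49093627929688)
260 0.11 (279, 44, 84, 68) 599.0584716796875 230.17140197753906 26.183563232421875 ((598.56494140625, 224.56800842285156), (36.59147262573242, 52.19639587402344), 90.00143432617188)
300 0.11 (278, 20, 86, 92) 599.1514282226562 230.49826049804688 26.651887893676758 ((598.8875732421875, 229.78890991210938), (49.752586364746094, 50.755401611328125), 117.01289367675781)
340 0.11 (278, 20, 87, 93) 599.28759765625 230.23622131347656 27.005521774291992 ((599.0482788085938, 230.4064483642578), (52.43705749511719, 53.06306838989258), 92.54539489746094)
[484 483 483 485 361 227 227 226 226 225 224 154 105 105 102 101  99  97
  95  97  96  94  94  96  96  95 141 211 216 220 222 227 227 330 485 489
 489 492 491]
[671 672 651 397 250 312 308 309 319 318 319 274 128 129 130 132 119  95
  95  96  94  96  96  96  97  99  99 100 178 221 217 223 237 228 350 666
 688]
```

View pics/c3.png

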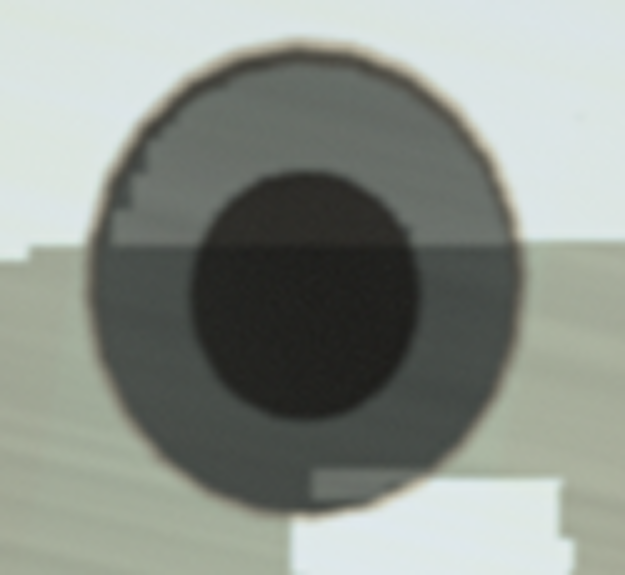

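```bash
python3 - <<'E'
from h import *
im,m=load('w3'); g=im.sum(2).astype(int)
print(g[230:245,320], g[262,260:380:2])
zr=.2437-.0434
for v in (236,237.5): print(onz(m,320,v,zr))
for z in (zr,zr+.018): print([onz(m,u,v,z).round(4) for u,v in((320,237),(265,285),(375,285))])
# knob top
print(onz(m,319.5,335,zr+.046))
a=cv2.resize(im[225:375,235:405],None,fx=4,fy=4,interpolation=cv2.INTER_CUBIC); cv2.imwrite('pics/c4.png',np.clip(a[:,:,::-1]*2.5,0,255))
E
```

```text
[471 476 484 494 493 460 353 201 110 104 111 104 109 113 107] [680 679 677 680 678 682 605 257 135 136 141 153 149 145 144 142 137 142
 140 132 132 136 129 125 132 127 127 121 125 123 123 126 121 119 117 120
 117 117 119 120 118 115 117 118 116 114 122 118 116 109  95  87 261 597
 682 676 678 676 679 678]
[0.59847027 0.147216   0.2003    ]
[0.59846922 0.14649312 0.2003    ]
[array([0.5985, 0.1467, 0.2003]), array([0.572 , 0.1227, 0.2003]), array([0.6249, 0.1226, 0.2003])]
[array([0.5984, 0.152 , 0.2183]), array([0.5748, 0.1306, 0.2183]), array([0.622 , 0.1305, 0.2183])]
[0.59814766 0.12291266 0.2463    ][ WARN:0@0.539] global loadsave.cpp:1063 imwrite_ Unsupported depth image for selected encoder is fallbacked to CV_8U.
```

View pics/c4.png

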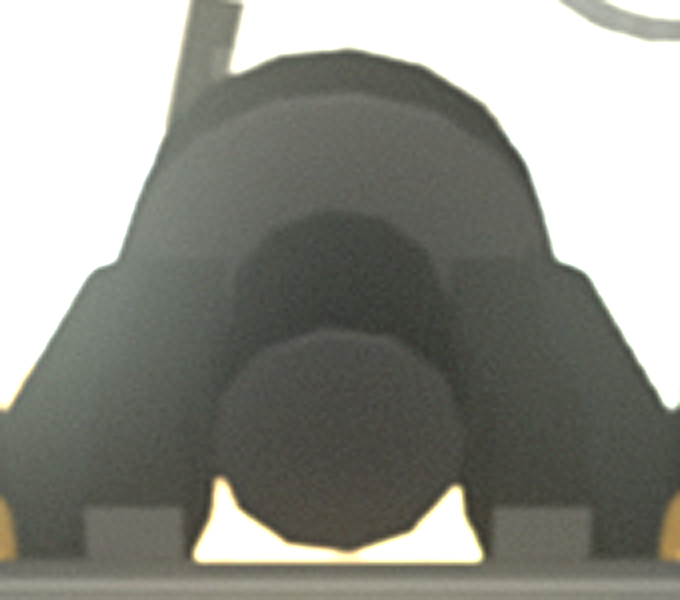

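carry_out:
  targets:
    - {"claw": 255, "translation": [54, 0.5, 10], "rotation": [0, 0, 0]}
    - {"claw": 255, "translation": [54, 0, 20], "rotation": [0, 0, 0]}
    - {"claw": 255, "translation": [0, 0, 40], "rotation": [0, 0, 0]}
    - {"claw": 255, "translation": [0, 0, 0], "rotation": [0, 0, 0]}

```text
t: 5.68
eef_pos: [0.6007, 0.2261, 0.1721]
tool_rot: [2.232, 2.208, -0.003]
force: [0.3, 0.3, -0.6]
grip_width: 0.0232
```

```bash
python3 - <<'E'
from h import *
st(); im,m=snap('wrist','w5');snap('side','s5'); plan([.599,.231,.16],0.)
E
```

```text
t 5.67 p [0.6007 0.2261 0.1721] yang -0.0107 zt [-0.    -0.002 -1.   ] F [ 0.3  0.3 -0.6] M [-0.03 -0.1   0.  ] w 0.0232 q [ 0.18  0.61  1.16 -0.    1.38  0.19]
0 [4.7, -3.5, 15.9] [0.007, 0.001, -0.011]
```

View pics/w5.png

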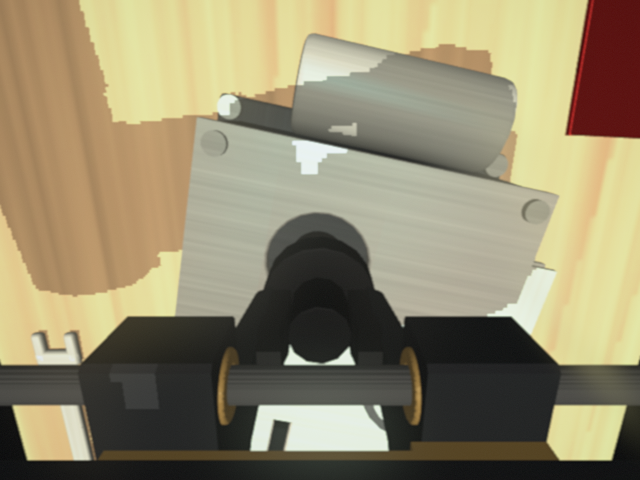

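The recess rim shows behind the held cap, its far edge at (317,213). I'll fit a circle to the visible arc.

```bash
python3 - <<'E'
from h import *
from scipy.optimize import least_squares
im,m=load('w5'); g=cv2.cvtColor(im,cv2.COLOR_RGB2GRAY).astype(float)
c0=np.array(proj(m,[.599,.231,.11])); print(c0)
P=[]
for a in np.radians(np.arange(-170,-9,5)):
    q=np.array([.599+.027*np.cos(a),.231-.027*np.sin(a),.11]); 
    # profile along radial in world
    rr=np.arange(.021,.033,.0002); uv=[proj(m,[.599+r*np.cos(a),.231-r*np.sin(a),.11]) for r in rr]
    v=cv2.remap(g.astype(np.float32),np.float32([[x[0] for x in uv]]),np.float32([[x[1] for x in uv]]),1)[0]
    d=np.gradient(cv2.GaussianBlur(v[None],(9,1),0)[0]); i=d.argmax()
    if d[i]>1: P.append((np.degrees(a),rr[i],.599+rr[i]*np.cos(a),.231-rr[i]*np.sin(a)))
P=np.array(P); print(P[:,:2].round(4).tolist())
r=least_squares(lambda c:np.hypot(P[:,2]-c[0],P[:,3]-c[1])-.027,[.599,.231],loss='soft_l1',f_scale=.0005); print(r.x)
s_z=.1721-.0434
for v in (231,232.5,234): print(onz(m,319,v,s_z))
print([g[225:240,319].astype(int)])
E
```

```text
[316.66909799 262.18626448]
[[-170.0, 0.0268], [-165.0, 0.0268], [-160.0, 0.0268], [-155.0, 0.0268], [-150.0, 0.0266], [-145.0, 0.0268], [-140.0, 0.0268], [-135.0, 0.0266], [-130.0, 0.0266], [-125.0, 0.0268], [-120.0, 0.0268], [-115.0, 0.0266], [-110.0, 0.0268], [-105.0, 0.0268], [-100.0, 0.0266], [-95.0, 0.0268], [-90.0, 0.0268], [-85.0, 0.0268], [-80.0, 0.0268], [-75.0, 0.0268], [-70.0, 0.0268], [-65.0, 0.0268], [-60.0, 0.027], [-55.0, 0.0268], [-50.0, 0.027], [-45.0, 0.027], [-40.0, 0.027], [-35.0, 0.027], [-30.0, 0.027], [-25.0, 0.027], [-20.0, 0.0272], [-15.0, 0.0272], [-10.0, 0.0272]]
[0.59918421 0.23077278]
[0.6004544 0.2531694 0.1287   ]
[0.60044685 0.25245219 0.1287    ]
[0.60043928 0.25173329 0.1287    ]
[array([80, 81, 81, 81, 82, 74, 61, 48, 45, 46, 45, 42, 37, 36, 35])]
```

carry_out:
  targets:
    - {"claw": 255, "translation": [5, -2, 8], "rotation": [0, 0, -0.01]}
    - {"claw": 255, "translation": [0, 0, 4], "rotation": [0, 0, 0]}
    - {"claw": 255, "translation": [0, 0, 0], "rotation": [0, 0, 0]}

```text
t: 6.15
eef_pos: [0.6017, 0.23, 0.1668]
tool_rot: [2.218, 2.212, 0.014]
force: [0.0, 0.3, -1.5]
grip_width: 0.0234
```

```bash
python3 - <<'E'
from h import *
st(); plan([.5992,.2313,.154],0.)
E
```

```text
t 6.15 p [0.6017 0.23   0.1668] yang -0.0028 zt [ 0.013  0.    -1.   ] F [ 0.   0.3 -1.5] M [ 0.   -0.07 -0.01] w 0.0234 q [ 0.18  0.61  1.16 -0.    1.35  0.19]
0 [1.3, -2.7, 12.8] [0.013, -0.0, -0.003]
```

carry_out:
  targets:
    - {"claw": 255, "translation": [1.3, -2.7, 2], "rotation": [0.013, 0, 0]}
    - {"claw": 255, "translation": [0, 0, 4], "rotation": [0, 0, 0]}
    - {"claw": 255, "translation": [0, 0, 0], "rotation": [0, 0, 0]}

```text
t: 6.52
eef_pos: [0.599, 0.2313, 0.1608]
tool_rot: [-2.224, -2.218, 0.0]
force: [0.2, -0.4, 0.3]
grip_width: 0.0231
```

```bash
python3 - <<'E'
from h import *
st(); plan([.5992,.2313,.154],0.)
E
```

```text
t 6.53 p [0.599  0.2313 0.1608] yang -0.003 zt [-0.001  0.    -1.   ] F [ 0.2 -0.4  0.3] M [-0.05 -0.15  0.01] w 0.0231 q [0.18 0.62 1.17 0.   1.35 0.19]
0 [-0.0, 0.2, 6.8] [-0.001, -0.0, -0.003]
```

carry_out:
  targets:
    - {"claw": 255, "translation": [0, 0, 5], "rotation": [0, 0, 0]}
    - {"claw": 255, "translation": [0, 0, 5], "rotation": [0, 0, 0]}
    - {"claw": 255, "translation": [0, 0, 0], "rotation": [0, 0, 0]}

```text
t: 6.9
eef_pos: [0.5989, 0.2313, 0.1499]
tool_rot: [-2.224, -2.218, 0.001]
force: [0.4, -0.0, -0.9]
grip_width: 0.0235
```

```bash
python3 - <<'E'
from h import *
st(); plan([.5992,.2313,.1434],0.)
E
```

```text
t 6.9 p [0.5989 0.2313 0.1499] yang -0.0029 zt [-0.001  0.    -1.   ] F [ 0.4 -0.  -0.9] M [-0.02 -0.06  0.08] w 0.0235 q [0.18 0.63 1.18 0.   1.33 0.19]
0 [-0.0, 0.3, 6.5] [-0.001, -0.0, -0.003]
```

Already 3 mm below the engine's top with no contact. Seating it.

carry_out:
  targets:
    - {"claw": 255, "translation": [0, 0.2, 4], "rotation": [0, 0, 0]}
    - {"claw": 255, "translation": [0, 0, 2], "rotation": [0, 0, 0]}
    - {"claw": 255, "translation": [0, 0, 1], "rotation": [0, 0, 0]}
    - {"claw": 255, "translation": [0, 0, 0], "rotation": [0, 0, 0]}

```text
t: 7.4
eef_pos: [0.5992, 0.2315, 0.1435]
tool_rot: [-2.225, -2.218, -0.001]
force: [0.0, -0.3, -1.2]
grip_width: 0.0235
```

```bash
python3 - <<'E'
from h import *
st()
E
```

```text
t 7.4 p [0.5992 0.2315 0.1435] yang -0.0029 zt [ 0.  0. -1.] F [ 0.  -0.3 -1.2] M [-0.01 -0.13 -0.02] w 0.0235 q [0.18 0.63 1.19 0.   1.31 0.19]
```

carry_out:
  targets:
    - {"claw": 255, "translation": [0, 0, 1], "rotation": [0, 0, 0]}
    - {"claw": 255, "translation": [0, 0, 1], "rotation": [0, 0, 0]}

```text
t: 7.65
eef_pos: [0.5993, 0.2316, 0.1434]
tool_rot: [2.224, 2.218, 0.003]
force: [-4.1, -0.4, 8.4]
grip_width: 0.0231
```

```bash
python3 - <<'E'
from h import *
st()
E
```

```text
t 7.65 p [0.5993 0.2316 0.1434] yang -0.0026 zt [ 0.002  0.001 -1.   ] F [-4.1 -0.4  8.4] M [-0.23  0.57 -0.03] w 0.0231 q [0.18 0.63 1.19 0.   1.31 0.19]
```

Floor contact (8 N) came at the expected height. Releasing.

carry_out:
  targets:
    - {"claw": 110, "translation": [0, 0, 0], "rotation": [0, 0, 0]}
    - {"claw": 110, "translation": [0, 0, 0], "rotation": [0, 0, 0]}
    - {"claw": 110, "translation": [0, 0, 0], "rotation": [0, 0, 0]}
    - {"claw": 110, "translation": [0, 0, 0], "rotation": [0, 0, 0]}

```text
t: 8.15
eef_pos: [0.5995, 0.2315, 0.143]
tool_rot: [2.224, 2.218, 0.003]
force: [0.3, 0.0, -0.4]
grip_width: 0.0497
```

```bash
python3 - <<'E'
from h import *
st()
E
```

```text
t 8.15 p [0.5995 0.2315 0.143 ] yang -0.0028 zt [ 0.002  0.001 -1.   ] F [ 0.3  0.  -0.4] M [-0.07 -0.06 -0.02] w 0.0497 q [0.18 0.63 1.19 0.   1.31 0.19]
```

Lift, then move toward the key, looking at the window and the seated cap on the way.

carry_out:
  targets:
    - {"claw": 110, "translation": [0, 0, -30], "rotation": [0, 0, 0]}
    - {"claw": 80, "translation": [0, 0, -50], "rotation": [0, 0, 0]}
    - {"claw": 0, "translation": [-50, 0, -25], "rotation": [0, 0, 0]}
    - {"claw": 0, "translation": [-60, -10, 0], "rotation": [0, 0, 0]}
    - {"claw": 0, "translation": [-60, -10, 0], "rotation": [0, 0, 0]}
    - {"claw": 0, "translation": [-15, -5, 0], "rotation": [0, 0, 0]}
    - {"claw": 0, "translation": [0, 0, 0], "rotation": [0, 0, 0]}

```text
t: 9.02
eef_pos: [0.5734, 0.0424, 0.2504]
tool_rot: [2.221, 2.219, 0.002]
force: [-0.2, -0.2, -0.1]
grip_width: 0.0877
```

```bash
python3 - <<'E'
from h import *
st(); im,m=snap('wrist','w6')
E
```

```text
t 9.03 p [0.5734 0.0424 0.2504] yang -0.001 zt [ 0.002 -0.    -1.   ] F [-0.2 -0.2 -0.1] M [-0.04 -0.06  0.  ] w 0.0877 q [-0.13  0.43  1.24 -0.    1.47 -0.13]
```

View pics/w6.png

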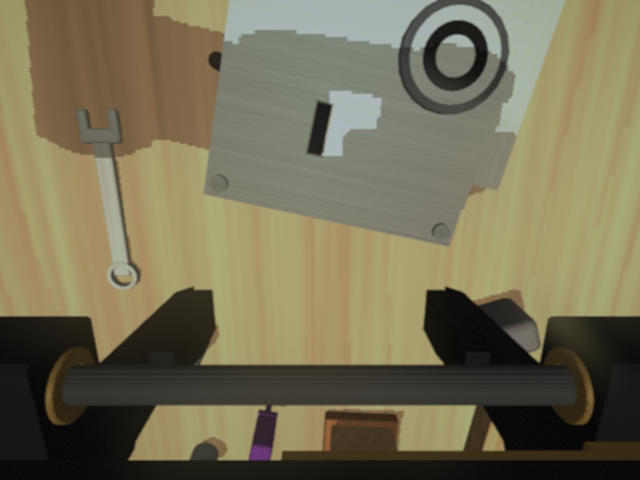

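The window is clear at about (319,128). I'll measure its centre and direction.

```bash
python3 - <<'E'
from h import *
im,m=load('w6'); g=cv2.GaussianBlur(im,(3,3),0).sum(2).astype(int)
for t in (170,210,250):
    k=np.zeros(g.shape,np.uint8); k[85:170,295:345]=g[85:170,295:345]<t
    cs,_=cv2.findContours(k,cv2.RETR_EXTERNAL,cv2.CHAIN_APPROX_NONE); c=max(cs,key=cv2.contourArea)
    P=np.float32([onz(m,*(q[0]),.11)[:2]*1000 for q in c]); print(t,cv2.minAreaRect(c),cv2.minAreaRect(P),P.mean(0))
print(np.degrees(np.arctan2(.5992-.573,.2308-.114)))
E
```

```text
170 ((318.96209716796875, 128.1854248046875), (13.137086868286133, 50.96744155883789), 11.560131072998047) ((573.2019653320312, 113.5298080444336), (32.717891693115234, 8.764824867248535), 77.92523956298828) [573.10803 113.66498]
210 ((318.9103698730469, 128.18675231933594), (14.015853881835938, 52.14500427246094), 11.592175483703613) ((573.1232299804688, 113.49826049804688), (33.472991943359375, 9.407319068908691), 77.90052032470703) [573.077    113.657265]
250 ((318.7884521484375, 128.0576934814453), (14.904828071594238, 53.1474723815918), 11.309932708740234) ((573.0695190429688, 113.50209045410156), (34.145233154296875, 10.083579063415527), 77.87602996826172) [572.9393  113.66493]
12.6430253133163
```

carry_out:
  targets:
    - {"claw": 0, "translation": [-55, 8, 0], "rotation": [0, 0, 0]}
    - {"claw": 0, "translation": [-55, 8, 0], "rotation": [0, 0, 0]}
    - {"claw": 0, "translation": [-55, 8, 0], "rotation": [0, 0, 0]}
    - {"claw": 0, "translation": [-55, 8, 0], "rotation": [0, 0, 0]}
    - {"claw": 0, "translation": [-55, 8, 0], "rotation": [0, 0, 0]}
    - {"claw": 0, "translation": [-45, 5, 0], "rotation": [0, 0, 0]}
    - {"claw": 0, "translation": [0, 0, 0], "rotation": [0, 0, 0]}

```text
t: 9.95
eef_pos: [0.6282, -0.273, 0.2476]
tool_rot: [-2.201, -2.241, -0.006]
force: [0.4, 1.0, 0.1]
grip_width: 0.0884
```

```bash
python3 - <<'E'
from h import *
st(); im,m=snap('wrist','w7'); snap('top','top7'); snap('side','s7')
E
```

```text
t 9.95 p [ 0.6282 -0.273   0.2476] yang 0.018 zt [ 0.002  0.003 -1.   ] F [0.4 1.  0.1] M [-0.02 -0.1  -0.01] w 0.0884 q [-0.58  0.64  0.88  0.    1.63 -0.6 ]
```

View pics/w7.png

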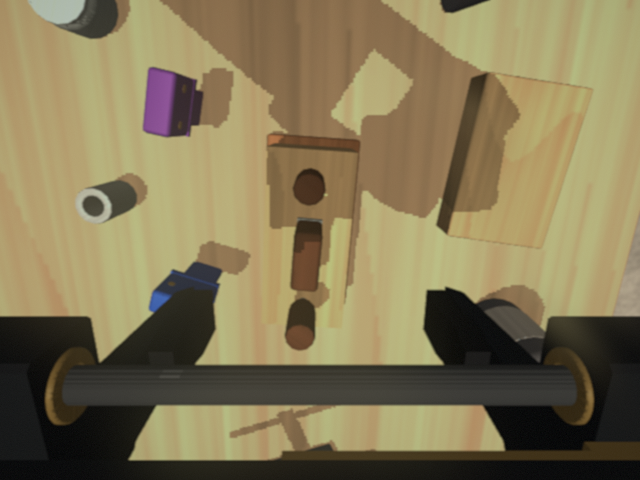

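View pics/s7.png

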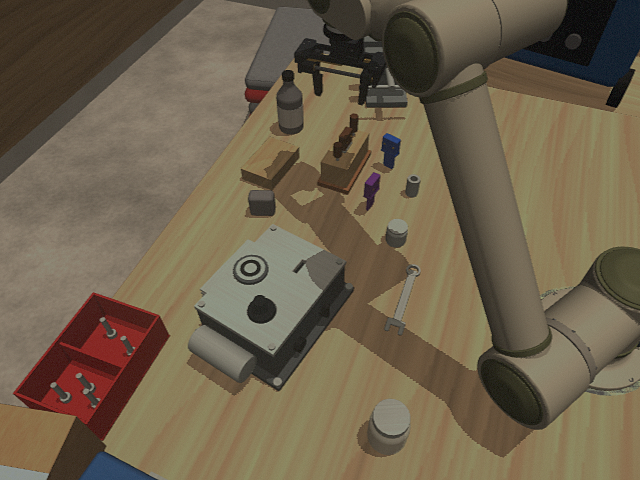

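The side view shows the cap seated at (262,308). In the wrist view the key's brown handle top is at about (306,270), between the drivers at (310,187) and (300,335). The jaws have clear room either side.

```bash
python3 - <<'E'
from h import *
im,m=load('w7')
a=cv2.resize(im[120:360,240:380],None,fx=2.5*1,fy=2.5,interpolation=cv2.INTER_CUBIC); cv2.imwrite('pics/c7.png',np.clip(a[:,:,::-1].astype(int)*2,0,255).astype(np.uint8))
hs=cv2.cvtColor(im,cv2.COLOR_RGB2HSV)
for (u,v) in((306,265),(306,232),(310,187),(298,338),(280,250),(335,200)): print((u,v),im[v,u],hs[v,u])
E
```

```text
(306, 265) [109  73  47] [ 13 145 109]
(306, 232) [55 42 27] [ 16 130  55]
(310, 187) [71 48 31] [ 13 144  71]
(298, 338) [106  72  46] [ 13 144 106]
(280, 250) [184 160 105] [ 21 109 184]
(335, 200) [144 116  77] [ 17 119 144]
```

View pics/c7.png

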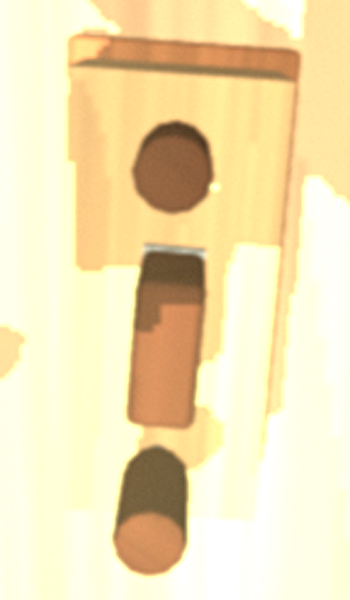

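```bash
python3 - <<'E'
from h import *
im,m=load('w7')
f=lambda u,v,z:onz(m,u/2.5+240,v/2.5+120,z)
for n,u,v in(('ul',138,283),('ur',206,287),('ll',127,425),('lr',192,428)): print(n,f(u,v,.121).round(4))
for n,u,v in(('bl',145,250),('br',206,254)): print(n,f(u,v,.075).round(4))
print('L',(f(138,283,.121)+f(127,425,.121))/2,'low',(f(127,425,.121)+f(192,428,.121))/2)
for n,u,v in(('d2',149,543),('d1',172,175)): print(n,[f(u,v,z).round(4) for z in(.125,.134)])
# stand top corners z=.075 far edge
for n,u,v in(('sl',75,67),('sr',295,80)): print(n,f(u,v,.075).round(4))
d,mt=load('top7')
a=cv2.resize(d[165:225,415:520],None,fx=6,fy=6,interpolation=cv2.INTER_CUBIC); cv2.imwrite('pics/c8.png',np.clip(a[:,:,::-1].astype(int)*1.5,0,255).astype(np.uint8))
E
```

```text
ul [ 0.6116 -0.2704  0.121 ]
ur [ 0.6303 -0.2712  0.121 ]
ll [ 0.6085 -0.3127  0.121 ]
lr [ 0.6271 -0.3133  0.121 ]
bl [ 0.6112 -0.2723  0.075 ]
br [ 0.6308 -0.2733  0.075 ]
L [ 0.61004156 -0.29156122  0.121     ] low [ 0.61779847 -0.31302965  0.121     ]
d2 [array([ 0.6151, -0.3484,  0.125 ]), array([ 0.6155, -0.343 ,  0.134 ])]
d1 [array([ 0.6207, -0.2398,  0.125 ]), array([ 0.6209, -0.2384,  0.134 ])]
sl [ 0.5898 -0.2156  0.075 ]
sr [ 0.6568 -0.2183  0.075 ]
```

View pics/c8.png

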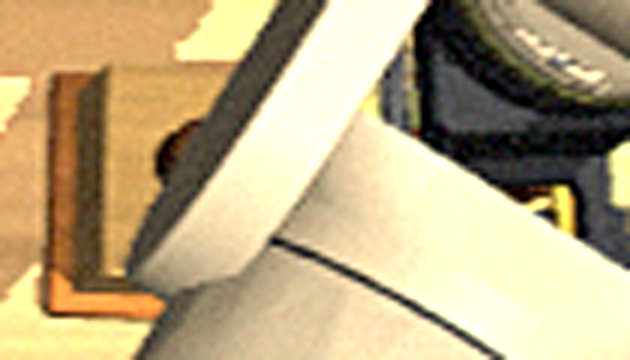

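Key centre is about (0.619, −0.2915) with its yaw near −0.048 rad. The driver midpoint, stand edge and handle corners agree to about 1 mm. Descending.

```bash
python3 - <<'E'
from h import *
plan([.619,-.2915,.16],-.048,step=50)
E
```

```text
0 [-10.9, -4.9, 44.4] [0.001, -0.002, 0.035]
1 [-11.0, -4.4, 44.4] [0.001, -0.002, 0.035]
```

carry_out:
  targets:
    - {"claw": 0, "translation": [-9, -5, 42], "rotation": [0, 0, 0.034]}
    - {"claw": 0, "translation": [-9, -4, 42], "rotation": [0, 0, 0.034]}
    - {"claw": 0, "translation": [0, 0, 0], "rotation": [0, 0, 0]}

```text
t: 10.48
eef_pos: [0.6212, -0.2816, 0.1651]
tool_rot: [2.265, 2.174, 0.009]
force: [-0.3, -0.7, 0.7]
grip_width: 0.088
```

```bash
python3 - <<'E'
from h import *
st(); im,m=snap('wrist','w9'); plan([.619,-.2915,.1],-.048,step=50)
a=cv2.resize(im[180:400,190:450],None,fx=3,fy=2.7,interpolation=cv2.INTER_CUBIC); cv2.imwrite('pics/c9.png',np.clip(a[:,:,::-1].astype(int)*2,0,255).astype(np.uint8))
E
```

```text
t 10.47 p [ 0.6212 -0.2816  0.1651] yang -0.0409 zt [ 0.006  0.002 -1.   ] F [-0.3 -0.7  0.7] M [-0.01 -0.06  0.01] w 0.088 q [-0.6   0.68  1.03  0.01  1.43 -0.56]
0 [-4.9, -1.7, 33.8] [0.005, -0.0, 0.004]
1 [-4.9, -1.6, 33.8] [0.005, -0.0, 0.004]
```

View pics/w9.png

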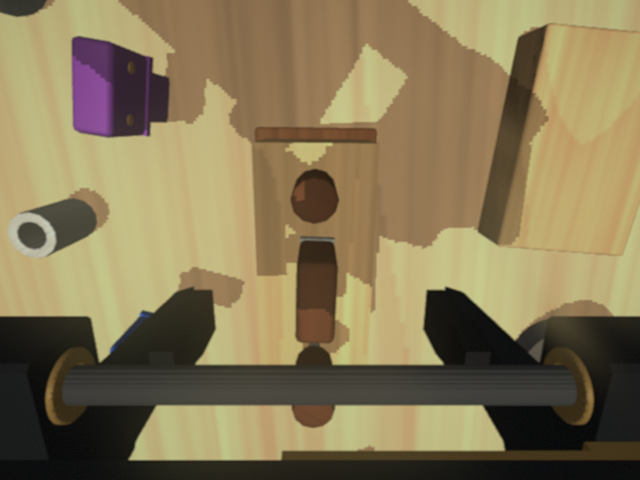

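The key's handle sits mid-jaws, its back top edge near row 343. I'll re-measure from this closer view.

```bash
python3 - <<'E'
from h import *
im,m=load('w9'); g=im.sum(2).astype(int)
print(g[325:350,316].tolist()); print(g[325,285:348].tolist()); print(g[305,285:348].tolist())
print(g[230:290,317].tolist())
for v in(342.5,): print('back',onz(m,316,v,.121).round(4))
E
```

```text
[235, 237, 233, 235, 234, 236, 237, 233, 236, 234, 237, 234, 233, 231, 234, 230, 216, 206, 207, 209, 189, 153, 130, 127, 127]
[494, 491, 493, 490, 488, 493, 490, 490, 491, 465, 382, 252, 194, 202, 208, 220, 231, 232, 233, 237, 235, 241, 240, 241, 242, 244, 243, 244, 240, 240, 236, 235, 237, 237, 234, 237, 232, 234, 230, 230, 232, 233, 232, 228, 223, 222, 206, 191, 186, 219, 291, 333, 347, 348, 357, 362, 376, 395, 417, 421, 443, 478, 516]
[496, 492, 494, 493, 494, 492, 493, 492, 493, 474, 389, 251, 162, 158, 165, 169, 171, 171, 176, 177, 173, 174, 175, 169, 174, 176, 172, 176, 174, 175, 175, 175, 171, 173, 170, 174, 171, 169, 171, 168, 168, 175, 173, 170, 169, 170, 163, 156, 153, 176, 279, 405, 479, 497, 491, 491, 494, 501, 512, 521, 527, 528, 532]
[340, 336, 337, 340, 342, 329, 291, 230, 249, 305, 278, 179, 116, 112, 115, 109, 111, 113, 111, 114, 113, 116, 116, 109, 112, 111, 115, 109, 115, 115, 117, 125, 129, 140, 152, 160, 163, 163, 165, 169, 171, 166, 169, 172, 168, 167, 169, 167, 171, 174, 170, 170, 170, 171, 169, 169, 169, 175, 172, 172]
back [ 0.6182 -0.313   0.121 ]
```

View pics/c9.png

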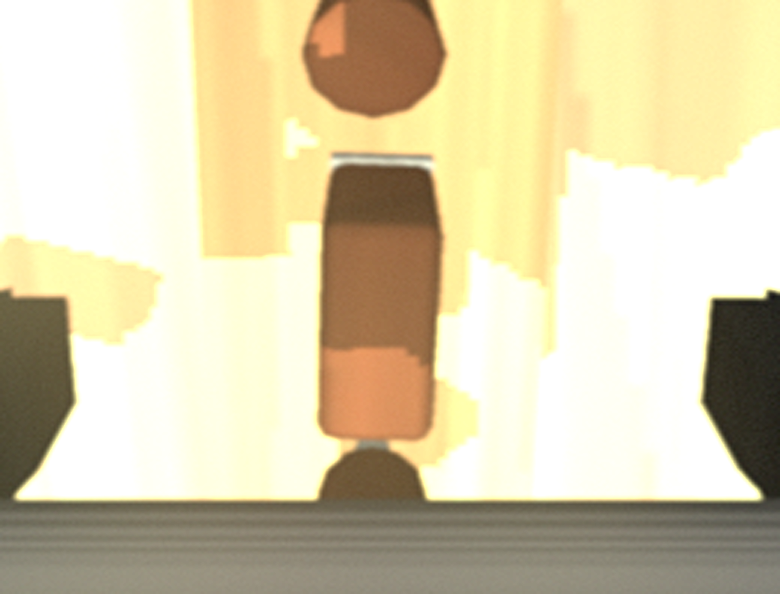

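```bash
python3 - <<'E'
from h import *
im,m=load('w9')
a=onz(m,317,261.5,.121);b=onz(m,316,342.5,.121); print(a,b,(a+b)/2,a-b)
print(onz(m,296,305,.121),onz(m,335,305,.121))
E
```

```text
[ 0.62053256 -0.26951228  0.121     ] [ 0.61819319 -0.31295937  0.121     ] [ 0.61936288 -0.29123583  0.121     ] [0.00233937 0.04344709 0.        ]
[ 0.60929373 -0.29169578  0.121     ] [ 0.62839801 -0.29252423  0.121     ]
```

carry_out:
  targets:
    - {"claw": 0, "translation": [-10, -2.5, 10], "rotation": [0.005, 0, 0.007]}
    - {"claw": 0, "translation": [0, 0, 25], "rotation": [0, 0, 0]}
    - {"claw": 0, "translation": [0, 0, 15], "rotation": [0, 0, 0]}
    - {"claw": 0, "translation": [0, 0, 0], "rotation": [0, 0, 0]}

```text
t: 11.02
eef_pos: [0.6221, -0.2921, 0.1223]
tool_rot: [2.261, 2.163, 0.008]
force: [1.2, -0.4, 0.9]
grip_width: 0.0878
```

```bash
python3 - <<'E'
from h import *
st();  plan([.619,-.2912,.1],-.048,step=50)
E
```

```text
t 11.03 p [ 0.6221 -0.2921  0.1223] yang -0.044 zt [ 0.012 -0.006 -1.   ] F [ 1.2 -0.4  0.9] M [-0.08 -0.08  0.01] w 0.0878 q [-0.61  0.72  1.08  0.    1.33 -0.57]
0 [0.9, -3.4, 22.2] [0.012, 0.005, 0.004]
```

carry_out:
  targets:
    - {"claw": 0, "translation": [0.8, -3.4, 8], "rotation": [0.012, 0.005, 0.004]}
    - {"claw": 0, "translation": [0, 0, 8], "rotation": [0, 0, 0]}
    - {"claw": 0, "translation": [0, 0, 4], "rotation": [0, 0, 0]}
    - {"claw": 0, "translation": [0, 0, 0], "rotation": [0, 0, 0]}

```text
t: 11.52
eef_pos: [0.6193, -0.2916, 0.1029]
tool_rot: [2.272, 2.166, 0.001]
force: [0.1, 0.9, 0.7]
grip_width: 0.088
```

```bash
python3 - <<'E'
from h import *
st();  plan([.619,-.2912,.1],-.048,step=50)
E
```

```text
t 11.53 p [ 0.6193 -0.2916  0.1029] yang -0.0481 zt [ 0.002 -0.002 -1.   ] F [0.1 0.9 0.7] M [-0.04 -0.06  0.03] w 0.088 q [-0.61  0.74  1.1  -0.    1.3  -0.56]
0 [0.4, -0.3, 2.9] [0.002, 0.002, -0.0]
```

carry_out:
  targets:
    - {"claw": 0, "translation": [0.4, -0.3, 3], "rotation": [0.002, 0.002, 0]}
    - {"claw": 255, "translation": [0, 0, 0], "rotation": [0, 0, 0]}
    - {"claw": 255, "translation": [0, 0, 0], "rotation": [0, 0, 0]}
    - {"claw": 255, "translation": [0, 0, 0], "rotation": [0, 0, 0]}
    - {"claw": 255, "translation": [0, 0, 0], "rotation": [0, 0, 0]}
    - {"claw": 255, "translation": [0, 0, 0], "rotation": [0, 0, 0]}
    - {"claw": 255, "translation": [0, 0, 0], "rotation": [0, 0, 0]}
    - {"claw": 255, "translation": [0, 0, 0], "rotation": [0, 0, 0]}
    - {"claw": 255, "translation": [0, 0, 0], "rotation": [0, 0, 0]}
    - {"claw": 255, "translation": [0, 0, 0], "rotation": [0, 0, 0]}
  force: 40

```text
t: 12.78
eef_pos: [0.6192, -0.2913, 0.1004]
tool_rot: [2.274, 2.167, 0.001]
force: [0.4, -0.5, -0.2]
grip_width: 0.0196
```

```bash
python3 - <<'E'
from h import *
st()
E
```

```text
t 12.78 p [ 0.6192 -0.2913  0.1004] yang -0.0481 zt [ 0.001 -0.    -1.   ] F [ 0.4 -0.5 -0.2] M [-0.08 -0.07  0.01] w 0.0196 q [-0.61  0.74  1.1   0.    1.3  -0.56]
```

carry_out:
  targets:
    - {"claw": 255, "translation": [0, 0, -15], "rotation": [0, 0, 0]}
    - {"claw": 255, "translation": [0, 0, -25], "rotation": [0, 0, 0]}
    - {"claw": 255, "translation": [0, 0, -40], "rotation": [0, 0, 0]}
    - {"claw": 255, "translation": [0, 0, -50], "rotation": [0, 0, 0]}
    - {"claw": 255, "translation": [0, 0, -40], "rotation": [0, 0, 0]}
    - {"claw": 255, "translation": [0, 0, 0], "rotation": [0, 0, 0]}

```text
t: 13.52
eef_pos: [0.6186, -0.291, 0.2805]
tool_rot: [2.272, 2.165, 0.002]
force: [0.7, 1.3, -1.0]
grip_width: 0.0194
```

```bash
python3 - <<'E'
from h import *
st(); snap('wrist','w10'); plan([.573,.0600,.255],-.213,step=50)
E
```

```text
t 13.53 p [ 0.6186 -0.291   0.2805] yang -0.0481 zt [ 0.003 -0.002 -1.   ] F [ 0.7  1.3 -1. ] M [-0.01 -0.08  0.03] w 0.0194 q [-0.61  0.62  0.82  0.    1.7  -0.56]
0 [43.5, -7.8, 2.9] [0.0, -0.0, 0.021]
1 [43.4, -8.7, 2.9] [0.0, -0.0, 0.021]
2 [43.2, -9.5, 2.9] [0.0, -0.0, 0.021]
3 [43.0, -10.4, 2.9] [0.0, -0.0, 0.021]
4 [42.7, -11.3, 2.9] [0.0, -0.0, 0.021]
5 [42.5, -12.2, 2.9] [0.0, -0.0, 0.021]
6 [42.2, -13.1, 2.9] [0.0, -0.0, 0.021]
7 [42.0, -13.9, 2.9] [0.0, -0.0, 0.021]
```

View pics/w10.png

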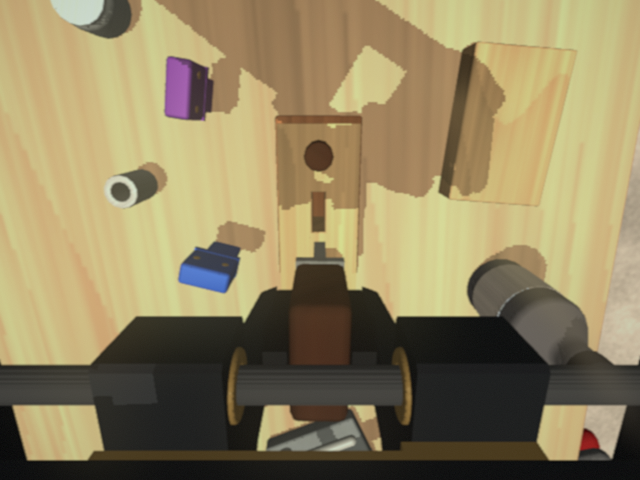

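The key is held upright, with its blade tip visible at (319,242) and its shoulder edge near row 259. I'll check its offset in the hand.

```bash
python3 - <<'E'
from h import *
im,m=load('w10'); g=im.sum(2).astype(int)
print(g[232:275,319].tolist()); 
p=np.array([.6186,-.291]); 
def loc(u,v,z):
    q=onz(m,u,v,z)[:2]-p; a=-.0481; ex=np.array([np.cos(a),np.sin(a)]); ey=np.array([-ex[1],ex[0]]); return (q@ex*1000).round(1),(q@ey*1000).round(1)
a=cv2.resize(im[225:430,270:370],None,fx=5,fy=2.8,interpolation=cv2.INTER_CUBIC); cv2.imwrite('pics/c10.png',np.clip(a[:,:,::-1].astype(int)*2,0,255).astype(np.uint8))
for v in(241,242,243,244): print(v,'tip',loc(319.5,v,.2051),'step',loc(319.5,v,.2111))
for v in(258,259,260): print(v,'sh',loc(319.5,v,.2551))
for v in (303,305,416,418): print(v,'top',loc(320,v,.3011))
print(loc(291,380,.3011),loc(349.5,380,.3011))
E
```

```text
[455, 524, 543, 544, 541, 542, 542, 544, 523, 447, 314, 236, 232, 236, 237, 237, 234, 238, 234, 233, 237, 233, 235, 236, 233, 232, 227, 227, 254, 322, 379, 355, 239, 145, 138, 138, 141, 136, 141, 142, 136, 138, 136]
241 tip (np.float64(0.1), np.float64(12.4)) step (np.float64(0.0), np.float64(14.3))
242 tip (np.float64(0.1), np.float64(11.9)) step (np.float64(0.0), np.float64(13.7))
243 tip (np.float64(0.1), np.float64(11.3)) step (np.float64(0.0), np.float64(13.2))
244 tip (np.float64(0.1), np.float64(10.7)) step (np.float64(0.0), np.float64(12.6))
258 sh (np.float64(-0.2), np.float64(20.3))
259 sh (np.float64(-0.2), np.float64(19.9))
260 sh (np.float64(-0.2), np.float64(19.5))
303 top (np.float64(-0.2), np.float64(22.2))
305 top (np.float64(-0.2), np.float64(21.5))
416 top (np.float64(-0.2), np.float64(-19.6))
418 top (np.float64(-0.2), np.float64(-20.4))
(np.float64(-9.6), np.float64(-5.4)) (np.float64(9.4), np.float64(-5.4))
```

View pics/c10.png

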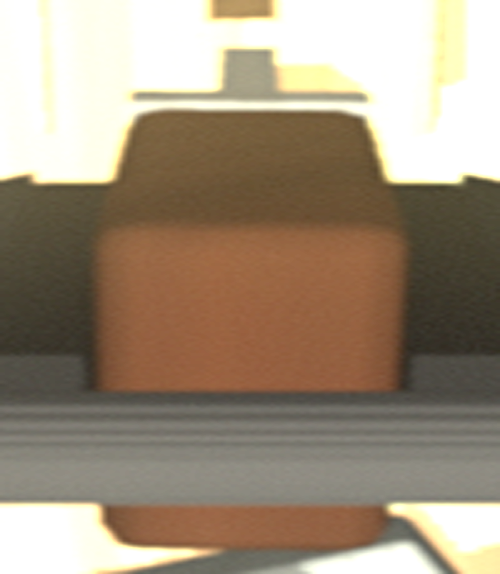

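carry_out:
  targets:
    - {"claw": 255, "translation": [44, -8, 3], "rotation": [0, 0, 0.021]}
    - {"claw": 255, "translation": [44, -9, 3], "rotation": [0, 0, 0.021]}
    - {"claw": 255, "translation": [44, -10, 3], "rotation": [0, 0, 0.021]}
    - {"claw": 255, "translation": [44, -11, 3], "rotation": [0, 0, 0.021]}
    - {"claw": 255, "translation": [44, -11, 3], "rotation": [0, 0, 0.021]}
    - {"claw": 255, "translation": [43, -12, 3], "rotation": [0, 0, 0.021]}
    - {"claw": 255, "translation": [43, -13, 3], "rotation": [0, 0, 0.021]}
    - {"claw": 255, "translation": [43, -14, 3], "rotation": [0, 0, 0.021]}
    - {"claw": 255, "translation": [0, 0, 0], "rotation": [0, 0, 0]}

```text
t: 14.7
eef_pos: [0.5668, 0.0785, 0.2406]
tool_rot: [-2.438, -1.945, 0.023]
force: [0.4, 0.4, -1.3]
grip_width: 0.0193
```

```bash
python3 - <<'E'
from h import *
st(); snap('wrist','w11'); plan([.573,.1143,.2],-.213,step=50)
E
```

```text
t 14.7 p [0.5668 0.0785 0.2406] yang -0.2236 zt [-0.025  0.009 -1.   ] F [ 0.4  0.4 -1.3] M [-0.05 -0.12  0.01] w 0.0193 q [-0.07  0.44  1.25  0.01  1.48  0.15]
0 [18.7, -0.8, 20.4] [-0.013, -0.001, -0.006]
1 [18.8, -0.9, 20.3] [-0.013, -0.001, -0.006]
```

View pics/w11.png

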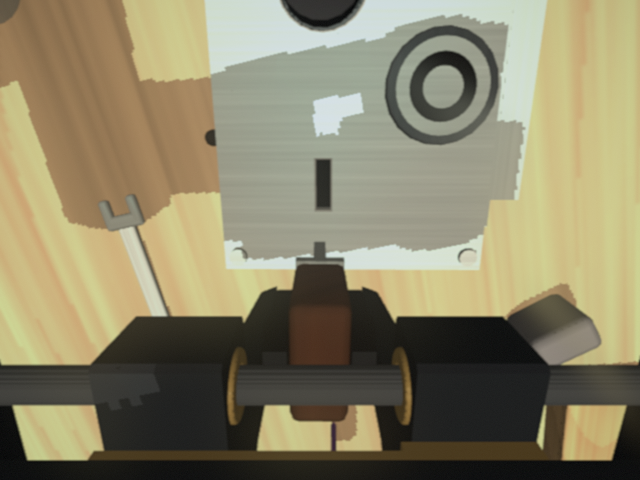

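The window is fully visible at about (323,185), lined up with the blade. Measuring it again.

```bash
python3 - <<'E'
from h import *
im,m=load('w11'); g=cv2.GaussianBlur(im,(3,3),0).sum(2).astype(int)
for t in (170,210,250):
    k=np.zeros(g.shape,np.uint8); k[145:225,305:340]=g[145:225,305:340]<t
    cs,_=cv2.findContours(k,cv2.RETR_EXTERNAL,cv2.CHAIN_APPROX_NONE); c=max(cs,key=cv2.contourArea)
    P=np.float32([onz(m,*(q[0]),.11)[:2]*1000 for q in c]); print(t,cv2.minAreaRect(c),cv2.minAreaRect(P),P.mean(0))
plan([.573,.1143,.2],-.213,step=15)
E
```

```text
170 ((323.0, 183.0), (12.0, 46.0), 0.0) ((573.5476684570312, 114.22509765625), (30.85997200012207, 7.953578948974609), 77.11395263671875) [573.4679 114.4956]
210 ((323.0, 183.5), (47.0, 12.0), 90.0) ((573.5250244140625, 113.8744125366211), (31.533931732177734, 8.181703567504883), 77.33380889892578) [573.617    114.325836]
250 ((322.4999694824219, 183.49998474121094), (46.99999237060547, 12.999998092651367), 90.0) ((573.18115234375, 113.96269226074219), (31.555389404296875, 8.738874435424805), 77.62409973144531) [573.39246 114.19273]
0 [9.4, -0.4, 10.2] [-0.007, -0.001, -0.003]
1 [9.4, -0.4, 10.2] [-0.007, -0.001, -0.003]
2 [9.4, -0.5, 10.2] [-0.007, -0.001, -0.003]
3 [9.4, -0.5, 10.2] [-0.007, -0.001, -0.003]
```

carry_out:
  targets:
    - {"claw": 255, "translation": [19, -1, 10], "rotation": [-0.013, 0, -0.005]}
    - {"claw": 255, "translation": [19, -1, 10], "rotation": [-0.013, 0, 0]}
    - {"claw": 255, "translation": [0, 0, 15], "rotation": [0, 0, 0]}
    - {"claw": 255, "translation": [0, 0, 0], "rotation": [0, 0, 0]}

```text
t: 15.25
eef_pos: [0.5737, 0.1162, 0.2013]
tool_rot: [-2.452, -1.96, -0.001]
force: [0.2, 0.1, -1.2]
grip_width: 0.0197
```

```bash
python3 - <<'E'
from h import *
st(); plan([.5733,.1143,.195],-.217,step=50)
E
```

```text
t 15.25 p [0.5737 0.1162 0.2013] yang -0.2223 zt [-0.001  0.002 -1.   ] F [ 0.2  0.1 -1.2] M [-0.06 -0.1  -0.01] w 0.0197 q [-0.    0.49  1.29  0.    1.37  0.22]
0 [-2.0, 0.0, 6.3] [-0.002, -0.002, -0.005]
```

carry_out:
  targets:
    - {"claw": 255, "translation": [-1.8, 0, 4], "rotation": [-0.002, -0.002, -0.005]}
    - {"claw": 255, "translation": [0, 0, 3], "rotation": [0, 0, 0]}
    - {"claw": 255, "translation": [0, 0, 0], "rotation": [0, 0, 0]}

```text
t: 15.62
eef_pos: [0.5738, 0.1144, 0.1944]
tool_rot: [2.448, 1.966, 0.002]
force: [-0.2, 0.5, -0.5]
grip_width: 0.0197
```

```bash
python3 - <<'E'
from h import *
st(); im,m=snap('wrist','w12'); s,_=snap('side','s12'); plan([.5733,.1143,.18],-.217,step=50)
a=cv2.resize(im[130:330,250:400],None,fx=4,fy=3,interpolation=cv2.INTER_CUBIC); cv2.imwrite('pics/c12.png',np.clip(a[:,:,::-1].astype(int)*2,0,255).astype(np.uint8))
a=cv2.resize(s[180:330,200:380],None,fx=4,fy=4,interpolation=cv2.INTER_CUBIC); cv2.imwrite('pics/c13.png',np.clip(a[:,:,::-1].astype(int)*1.5,0,255).astype(np.uint8))
E
```

```text
t 15.62 p [0.5738 0.1144 0.1944] yang -0.2175 zt [ 0.002 -0.    -1.   ] F [-0.2  0.5 -0.5] M [-0.08 -0.05 -0.03] w 0.0197 q [-0.01  0.49  1.3  -0.    1.35  0.21]
0 [-0.2, -0.6, 14.6] [0.002, -0.0, -0.0]
```

View pics/c12.png

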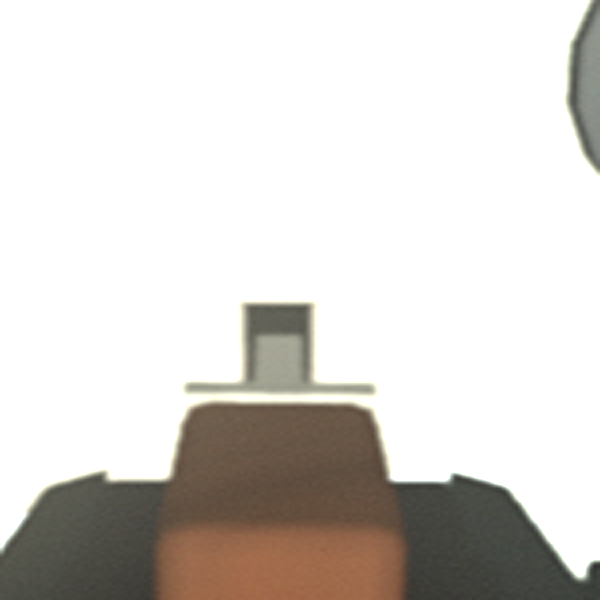

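View pics/c13.png

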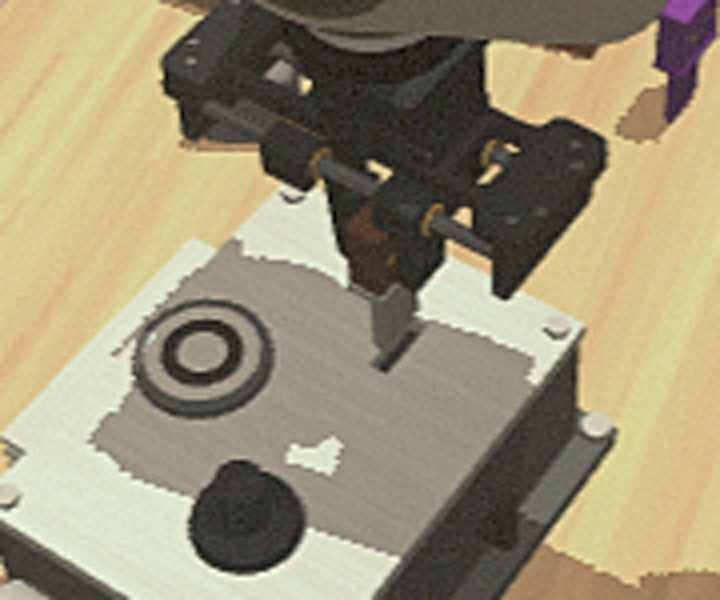

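The blade sits inside the window's width and overlaps its length. Check the fore-aft gap numerically.

```bash
python3 - <<'E'
from h import *
im,m=load('w12'); a=-.2175
ex=np.array([np.cos(a),np.sin(a)]); ey=np.array([-ex[1],ex[0]]); p=np.array([.5738,.1144])
L=lambda u,v,z:((onz(m,u,v,z)[:2]-p)@np.stack([ex,ey],1)*1000).round(1)
print(im[226:248,320].sum(1).tolist(), im[234,305:335].sum(1).tolist(), im[250,305:335].sum(1).tolist())
print('far',L(320,231.3,.11),'L/R',L(311.3,238,.11),L(328,238,.11)); print('tip',L(320,241,.119),L(314.5,245,.119),L(325.5,245,.119))
E
```

```text
[477, 481, 479, 446, 369, 232, 142, 136, 143, 141, 143, 139, 138, 138, 148, 185, 226, 243, 241, 238, 241, 241] [487, 490, 482, 462, 413, 335, 229, 158, 138, 144, 141, 142, 143, 138, 143, 143, 142, 142, 143, 136, 136, 154, 226, 330, 412, 463, 487, 493, 492, 492] [495, 495, 493, 477, 433, 354, 250, 174, 180, 218, 234, 241, 239, 239, 238, 236, 237, 238, 238, 229, 198, 171, 229, 336, 421, 469, 493, 499, 500, 496]
far [ 0.3 15.5] L/R [-4.7 11.5] [ 4.9 11.5]
tip [ 0.2 12.5] [-2.8 10.2] [ 3.3 10.1]
```

carry_out:
  targets:
    - {"claw": 255, "translation": [-0.7, -0.2, 5], "rotation": [0, 0, 0]}
    - {"claw": 255, "translation": [0, 0, 6], "rotation": [0, 0, 0]}
    - {"claw": 255, "translation": [0, 0, 0], "rotation": [0, 0, 0]}

```text
t: 16.1
eef_pos: [0.5735, 0.1136, 0.183]
tool_rot: [2.448, 1.966, 0.003]
force: [0.4, -0.8, -0.8]
grip_width: 0.02
```

```bash
python3 - <<'E'
from h import *
st(); plan([.5735,.1137,.175],-.217,step=50)
E
```

```text
t 16.1 p [0.5735 0.1136 0.183 ] yang -0.2177 zt [ 0.003 -0.    -1.   ] F [ 0.4 -0.8 -0.8] M [ 0.02 -0.08 -0.01] w 0.02 q [-0.01  0.5   1.32 -0.    1.32  0.21]
0 [0.1, -0.1, 8.0] [0.003, -0.0, -0.001]
```

Tip is 2 mm into the window with no contact.

carry_out:
  targets:
    - {"claw": 255, "translation": [0, 0, 5], "rotation": [0.003, 0, 0]}
    - {"claw": 255, "translation": [0, 0, 5], "rotation": [0, 0, 0]}
    - {"claw": 255, "translation": [0, 0, 0], "rotation": [0, 0, 0]}

```text
t: 16.48
eef_pos: [0.5736, 0.1136, 0.1722]
tool_rot: [-2.449, -1.967, 0.0]
force: [0.2, 0.4, -0.7]
grip_width: 0.0196
```

```bash
python3 - <<'E'
from h import *
st(); plan([.5735,.1137,.155],-.217,step=50)
E
```

```text
t 16.48 p [0.5736 0.1136 0.1722] yang -0.2177 zt [-0.001  0.    -1.   ] F [ 0.2  0.4 -0.7] M [-0.04 -0.06 -0.04] w 0.0196 q [-0.01  0.51  1.33  0.    1.29  0.21]
0 [0.0, -0.1, 17.2] [-0.001, -0.0, -0.001]
```

The full-width blade is in, past the step, still without contact.

carry_out:
  targets:
    - {"claw": 255, "translation": [0, 0, 6], "rotation": [0, 0, 0]}
    - {"claw": 255, "translation": [0, 0, 6], "rotation": [0, 0, 0]}
    - {"claw": 255, "translation": [0, 0, 6], "rotation": [0, 0, 0]}
    - {"claw": 255, "translation": [0, 0, 4], "rotation": [0, 0, 0]}
    - {"claw": 255, "translation": [0, 0, 0], "rotation": [0, 0, 0]}

```text
t: 17.1
eef_pos: [0.5736, 0.1137, 0.1488]
tool_rot: [-2.449, -1.967, 0.0]
force: [-0.8, 0.2, 2.8]
grip_width: 0.0193
```

```bash
python3 - <<'E'
from h import *
st()
E
```

```text
t 17.1 p [0.5736 0.1137 0.1488] yang -0.2176 zt [-0.  0. -1.] F [-0.8  0.2  2.8] M [-0.01  0.16 -0.01] w 0.0193 q [-0.01  0.54  1.37  0.    1.24  0.21]
```

The pad is touched at the expected height. Pushing home.

carry_out:
  targets:
    - {"claw": 255, "translation": [0, 0, 4], "rotation": [0, 0, 0]}
    - {"claw": 255, "translation": [0, 0, 4], "rotation": [0, 0, 0]}
    - {"claw": 255, "translation": [0, 0, 3], "rotation": [0, 0, 0]}
    - {"claw": 255, "translation": [0, 0, 0], "rotation": [0, 0, 0]}

```text
t: 17.6
eef_pos: [0.5737, 0.1137, 0.1384]
tool_rot: [2.449, 1.967, 0.002]
force: [-2.3, -1.1, 4.1]
grip_width: 0.0196
```

```bash
python3 - <<'E'
from h import *
st()
E
```

```text
t 17.6 p [0.5737 0.1137 0.1384] yang -0.2176 zt [ 0.001  0.    -1.   ] F [-2.3 -1.1  4.1] M [-0.01  0.4   0.01] w 0.0196 q [-0.01  0.55  1.38  0.    1.21  0.21]
```

carry_out:
  targets:
    - {"claw": 255, "translation": [0, 0, 2], "rotation": [0, 0, 0]}
    - {"claw": 255, "translation": [0, 0, 1.5], "rotation": [0, 0, 0]}
    - {"claw": 255, "translation": [0, 0, 0.5], "rotation": [0, 0, 0]}

```text
t: 17.98
eef_pos: [0.5737, 0.1137, 0.1354]
tool_rot: [2.448, 1.967, 0.002]
force: [-3.0, 0.3, 7.4]
grip_width: 0.0196
```

```bash
python3 - <<'E'
from h import *
st()
E
```

```text
t 17.98 p [0.5737 0.1137 0.1354] yang -0.2174 zt [ 0.002  0.    -1.   ] F [-3.   0.3  7.4] M [-0.07  0.57  0.  ] w 0.0196 q [-0.01  0.55  1.38  0.    1.2   0.21]
```

carry_out:
  targets:
    - {"claw": 255, "translation": [0, 0, 1], "rotation": [0, 0, 0]}
    - {"claw": 255, "translation": [0, 0, 1], "rotation": [0, 0, 0]}

```text
t: 18.23
eef_pos: [0.5737, 0.1137, 0.1354]
tool_rot: [2.447, 1.966, 0.004]
force: [-4.5, -0.6, 10.9]
grip_width: 0.0195
```

```bash
python3 - <<'E'
from h import *
st(); s,_=snap('side','s14'); im,_=snap('wrist','w14');snap('top','t14'); st()
a=cv2.resize(s[180:330,200:380],None,fx=4,fy=4,interpolation=cv2.INTER_CUBIC); cv2.imwrite('pics/c14.png',np.clip(a[:,:,::-1].astype(int)*1.5,0,255).astype(np.uint8))
E
```

```text
t 18.23 p [0.5737 0.1137 0.1354] yang -0.2172 zt [ 0.003 -0.    -1.   ] F [-4.5 -0.6 10.9] M [-0.13  0.84 -0.05] w 0.0195 q [-0.01  0.55  1.38 -0.    1.2   0.21]
t 18.38 p [0.5737 0.1137 0.1353] yang -0.2172 zt [ 0.003 -0.    -1.   ] F [-2.3 -1.2 11.4] M [-0.07  0.78  0.01] w 0.0197 q [-0.01  0.55  1.38 -0.    1.2   0.21]
```

View pics/c14.png

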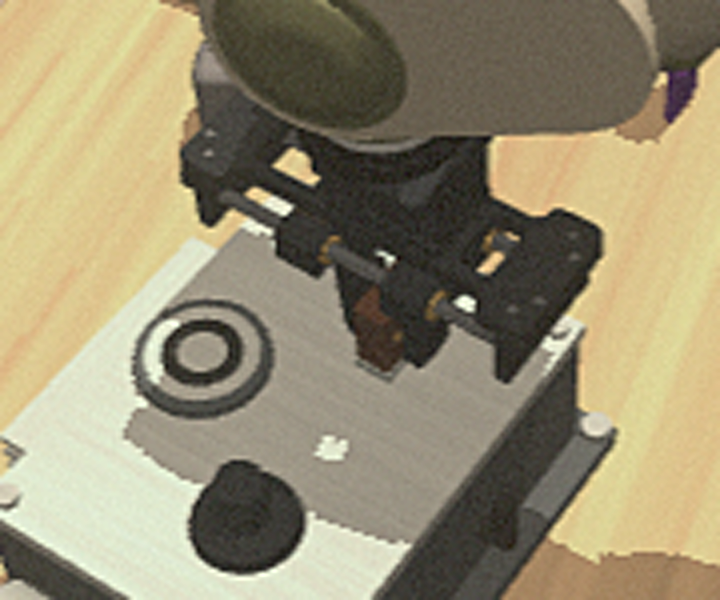

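View pics/w14.png

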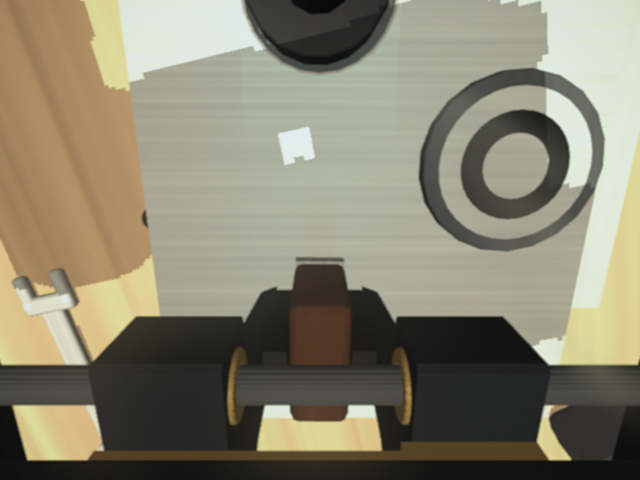

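View pics/s14.png

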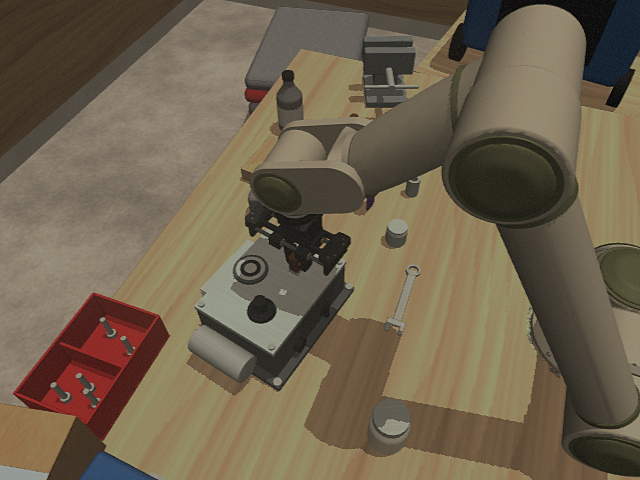

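The side crop shows the key's shoulders down on the engine's top at (380,370) and the cap seated at (247,520). Height has stopped at 0.1354 m while force rose to 11 N, and the handle looks the same in the grip as before. Handing in.

```bash
python3 - <<'E'
from h import *
workorder.hand_in(); st()
E
```

```text
the job is handed in; nothing more can be done
the job is handed in; nothing more can be done
```

The job is done and handed in at about 18.4 s of the 64 s. No verdict was reported, and the state could not be read after the hand-in.

- **Cap:** I set it rim-down in the recess. It met the recess floor at the expected height with about 8 N, and I then let go of it. The last wrist and side pictures show it seated.
- **Key:** I took the brown key from between the two drivers and passed its blade through the window without touching the sides. It met the brake pad at the expected depth. I pushed until the shoulders stopped on the engine's top, with the gripper height holding at 0.1354 m while the force rose from 7.4 to about 11 N. At hand-in the key was still gripped at 40 N (opening 19.7 mm) and pressing the pad.
- **Checks:** None failed. The cap, recess, key and window positions from different views agreed to about 1–3 mm. I saw no bystander moved or touched. In the last side picture the arm hid the stand and the look-alike keys, so those are not confirmed at the end.

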